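# Unload the fresh-cheese press

## Robot

A 6-joint arm with a two-finger parallel gripper is mounted at the origin on the work surface. World frame = base frame: x ahead of the robot, y to its left, z up, the work surface at z = 0. Lengths are in m, angles in degrees, forces in N, time in s.
With the tool pointing down it reaches from about 0.425 to 0.95 m from the base axis. Payload 3.5 kg.
Tool frame: the origin (TCP) lies on the centre line of the jaws, within the pads' length; the fingertips stand 17 mm ahead of it and the grasp point (between the pads) lies 2 mm behind it; z points along the fingers, y is the direction in which the jaws open and shut (so a half turn about z gives the same grasp; the last joint's range is limited). The gripper opens to 85 mm and grips with 20 to 120 N. Pads are 22 mm wide; open, the fingers measure 114 mm over their backs; the gripper's body (76 mm by 85 mm) begins 54 mm behind the grasp point. The pads swing forward as they close: fully open they stand 13 mm farther back than shut.
Start: joints at [59.645, 16.404, 90.338, -0, 73.258, -8.594], TCP at [0.25, 0.627, 0.248] pointing down, gripper open.
Joint ranges: [-158.93, 158.93], [-51.34, 127.21], [12.03, 142.37], [-87.48, 267.48], [13.55, 161.25], [-162.69, 162.69]. Speed limits (degrees/s): [159.86, 159.86, 180, 180, 180, 180].

## Interface

Orientations are given as [roll, pitch, yaw] about the fixed x, y, z axes, in that order (R = Rz(yaw) Ry(pitch) Rx(roll)).
In Python, from plant import robot gives the robot as it stands.
- The arm moves only by the tool apply_moves, never from a script. Its argument "motion" is a list of rows, each a list of 5 numbers: the finger opening in cm, from 0 to 8.54, then the shift along the tool's x, y, z in cm, then the turn about the tool's z in rad. A call has 1 to 20 rows; each row shifts and turns the commanded pose from where the row before left it, along the tool's axes as they then stand; what a row does not reach is not made up. A row lasts 1/10 s, in which the tool goes at most 50 mm and 8.59 degrees, less where a joint would pass 70% of its speed; a pose out of reach is approached as far as the arm can. A call with a gripper value outside its range is refused whole. The fingers move at their own pace and stop on an object; the grip force is fixed at half the most. Time passes only in rows, so rows that do not move let the fingers close. It gives the time, the measured TCP pose, the force and the opening at its end, in the units of the state.
- robot.state(): the state, without advancing time (a new reading comes with each control period).
- robot.camera(name): name is "scene" or "top" or "wrist"; returns a dict with "img" (420x560x3 uint8, red, green, blue), "range_z" (420x560 float32, m along the optical axis (not along the pixel's ray), 0 where there is no reading), "mtx" (3x3 intrinsics, pixels), "k1" (the pictures are not rectified: a ray, as slopes to the right and down, at radius r is drawn at 1 + k1 r^2 times it, then the intrinsics apply), "R" (3x3) and "t" (3): a world point X has camera coordinates R X + t. Camera axes: x right, y down, z forward; pixel columns grow to the right and rows downward; lengths in m; the calibration is good to about 2 mm. A picture is of the moment at which its call begins.
- robot.hand_in(): hands the job in, once; it reports no verdict.
Trained networks look in a picture, given as the dict that the camera call returned (one of the last four; its "shot" number tells which), for a name from the list of things; names that differ only in an ending like _2 or _b are one class to them, and where a whole thing is asked for, a point or a joint stands for the part that bears it (a point fixed in the world has none). Each returns a list of dicts, best first, with "score" (0 to 1); they miss things now and then, are a little off and sometimes report something else, mostly with a low value. They report only what shows in the picture. A call takes as long as a camera call. They do not tell look-alikes from the thing itself.
- robot.look_for(picture, name): "extent" ([left, top, width, height] in pixels, round what is visible of it).
The state is a dict: "time_s": time; "qpos": joint angles; "joint_velocities": joint speeds; "joint_torque": joint torques, N m; "tool_pos": TCP position; "eef_rot": TCP orientation; "wrist_force": force on the tool from outside, world axes, zero at the start; "ft_torque": the same for the moment, N m; "opening": finger opening in m.
Only numpy, scipy, OpenCV 4.12 (cv2) and the standard library are available. Lean on these libraries where they do the work, as an engineer would, in place of code of your own. Each camera call takes 0.05 s, during which the arm holds its last target. There are 200 camera calls.

## Task

Unload the cheese press: flick the pawl off the ratchet wheel so that it stays off, ease the crank back slowly (never let it spin) until the plate is fully up, then swing the press arm right out to its far stop and stand every cheese mould upright in the steel tray. Finally bring the empty press back to rest: arm swung fully back over the bed, pawl flicked back into the ratchet teeth, crank still fully unwound. Leave the jar, the bag roll and the dish alone.

Things in the scene. Friction and masses are not known exactly. Their poses are not given: they have to be found in the camera images.
- press: The press on its fixed aluminium slab, x -140..130 and y -280..200 mm in its frame, 12 mm thick; origin on the counter under it, turned only about the vertical. In its frame: wheel axis at (30, -200), steel column (28 mm thick, 170 mm high) at (-10, -60), bed centre at (-10, 90), and a guide post (12 mm thick, top 88 mm above the counter) at (72, 90) that blocks the arm while the plate is down.
- bed (a point): Centre of the bed where the moulds stand, on the slab's top 12 mm above the counter. Two straight lips, 6 mm thick and 12 mm above the slab, keep moulds in: one across the press's -y side (its inner face 69 mm from the bed centre), one along the +x side (inner face 75 mm from the centre). The other two sides are open.
- drum (a joint): Angle (rad) of ratchet wheel and crank about a vertical axis: 0 fully unwound (plate up), 2.0 to 2.3 wound (plate down). Unwinding is clockwise seen from above; the pawl in the teeth blocks it. A friction brake (0.22 N m) holds the drum where it is left. The plate moves 9.3 mm per rad. Unwinding faster than 2.5 rad/s counts as letting it spin.
- drum_axis (a point): Point on the drum's vertical axis, 142 mm above the counter (level with the top of the crank knob). The wheel is 94 mm across its 12 teeth, top 82 mm above the counter.
- crank_knob (a point): Top centre of the crank knob: a black upright cylinder 20 mm thick, 42 mm tall (100 to 142 mm above the counter), 65 mm from the drum axis, on a flat steel bar. At drum 0 it lies at -120 degrees from the press's +x axis (positive = counter-clockwise from above), at drum 2.1 at about 0 degrees.
- pawl (a joint): Angle (rad) of the bell-crank pawl about its vertical pivot: 0 fully in the teeth, 0.6 fully off. An over-centre spring (about 0.08 N m) snaps it to whichever side of 0.3 it is left on, so it stays off once pushed past the middle. Positive is clockwise seen from above.
- pawl_pivot (a point): Point on the pawl's pivot axis, 112 mm above the counter (level with the top of the tab).
- pawl_tab (a point): Top centre of the pawl's thumb tab: an upright steel pin 12 mm thick, free from 80 to 112 mm above the counter (its lever is under it), 50 mm from the pivot. With the pawl in the teeth it lies on the press's -x side of the pivot; moving it on its arc towards the press's +y takes the pawl off.
- swing (a joint): Swing (rad) of the press arm about the column: 0 over the bed (arm along the press's +y), 1.6 its far stop (arm along about +x). Clockwise seen from above is positive. Stiff enough (about 0.3 N m friction) to stay where it is left. It swings only when the plate is up.
- swing_hinge (a point): Point on the arm's vertical hinge axis, at the column, 185 mm above the counter.
- swing_handle (a point): Top centre of the arm's handle: a black upright cylinder 18 mm thick, 44 mm tall above the arm bar, 150 mm from the hinge axis, over the centre of the round press plate (144 mm across, 8 mm thick). Its top is 185 mm above the counter with the plate up, 20 mm lower with it down; the plate's underside is 96 mm up when up.
- tray: Shallow open steel tray 190 (its x) x 160 (its y) mm, fixed to the counter; walls 4 mm thick and 18 mm high, floor 4 mm thick. Origin at the centre of its underside.
- mould1: Cheese mould, all alike: a white plastic tub 56 mm across and 36 mm high with a round wooden stem 22 mm thick and 26 mm tall upright on top (62 mm in all), about 180 g. Origin at the centre of its underside, z up along the stem. Two to four stand on the bed, 56 mm or more between centres; the rest are absent.
- mould2: Cheese mould, all alike: a white plastic tub 56 mm across and 36 mm high with a round wooden stem 22 mm thick and 26 mm tall upright on top (62 mm in all), about 180 g. Origin at the centre of its underside, z up along the stem. Two to four stand on the bed, 56 mm or more between centres; the rest are absent.
- mould3: Cheese mould, all alike: a white plastic tub 56 mm across and 36 mm high with a round wooden stem 22 mm thick and 26 mm tall upright on top (62 mm in all), about 180 g. Origin at the centre of its underside, z up along the stem. Two to four stand on the bed, 56 mm or more between centres; the rest are absent.
- mould4: Cheese mould, all alike: a white plastic tub 56 mm across and 36 mm high with a round wooden stem 22 mm thick and 26 mm tall upright on top (62 mm in all), about 180 g. Origin at the centre of its underside, z up along the stem. Two to four stand on the bed, 56 mm or more between centres; the rest are absent.
- jar: Bystander: amber glass jar 72 mm across, 110 mm high. Leave alone.
- bag_roll: Bystander: upright blue roll of bags 80 mm across, 120 mm high. Leave alone.
- dish: Bystander: white china dish 100 mm across, 40 mm high. Leave alone.
Things that resemble listed ones, but are neither listed nor needed, are in the scene too. What is shaped like the mould4 but yellow is not meant.

How it is judged:
By the outcome, as a careful person would: the job done as asked, in the order asked, and still so for the second after the job is handed in, with the robot touching nothing.
Of mould1, mould2, mould3, mould4 only 2 to 4 are there at a start; the rules pass over those that are not, and their reading is None.
At some moment in a run one of mould1, mould2, mould3, mould4 may be knocked a few centimetres aside while the robot is not near it.
Once in a run the grip may slacken for a moment while it holds something.
It also fails if it takes over 210 s, if anything falls off the work surface, if the arm or the gripper's body presses on something with over 40 N, if the wrist force passes 120 N, or if a joint passes its speed limit or range.

## Working session

There is one attempt and no reset: what is moved stays moved. The work goes in short steps, Python scripts to look and compute and a tool call to move; the robot and the scene stay as the last step left them, time stands still between calls to the robot, and variables do not carry over. Pictures are saved under pics/ and viewed, about 12 in all and at most 16, crops included, and the job is handed in when it is done.

Besides the shell and the picture viewer there is one more tool, called after "Emit:" as name(argument=value, ...), one argument or row to a line, values as JSON. apply_moves: Moves the arm, as the interface text tells. Its arguments: {"type":"object","properties":{"motion":{"type":"array"}},"required":["motion"]}

```bash
ls; mkdir -p pics; python3 - <<'E'
from plant import robot
import cv2
for n in("scene","top"):
    c=robot.camera(n); cv2.imwrite(f"pics/{n}0.png",c["img"][:,:,::-1]); print(n,c["mtx"].tolist(),c["k1"],c["R"].tolist(),c["t"].tolist())
print(robot.state())
E
```

```text
pics
scene [[482.89454619441386, 0.0, 282.9848665705539], [0.0, 482.89454619441386, 208.89798601949724], [0.0, 0.0, 1.0]] -0.078318098308474 [[0.17281190463873913, 0.9849237816022332, 0.007822406885849807], [0.5250015944701157, -0.08538981291511684, -0.8468068880530897], [-0.8333722886075393, 0.15044508727332323, -0.5318429319793152]] [-0.052333536108198124, -0.19030876929817847, 1.8151156285961936]
top [[383.53854717896263, 0.0, 283.90974963174455], [0.0, 383.53854717896263, 208.1897727736453], [0.0, 0.0, 1.0]] -0.09500226911395923 [[0.015378308861768717, -0.9997614181965837, -0.015511747229363675], [-0.9803015293740688, -0.012020252004569095, -0.19714062252262549], [0.1969071332466493, 0.018237878914563452, -0.9802524984152217]] [-0.056966530498186674, 0.6021211886164985, 1.2916884688197017]
{'time_s': 0.1, 'qpos': array([ 5.96450886e+01,  1.64490989e+01,  9.04163633e+01, -6.19228722e-04,
        7.32573554e+01, -8.59362855e+00]), 'joint_velocities': array([-0.15313628, -0.03600416, -0.22384319,  0.0851737 , -0.05645881,
        0.03586675]), 'joint_torque': array([ 1.61544453e-03, -4.07300770e+01, -2.93696970e+01, -9.54963571e-05,
        3.39154569e-03,  1.97735613e-05]), 'tool_pos': array([0.24992657, 0.62641555, 0.24705854]), 'eef_rot': array([-1.79878473e+02, -1.77661144e-02,  1.58238877e+02]), 'wrist_force': array([ 0.53342322,  0.28389544, -0.27866008]), 'ft_torque': array([0.02164926, 0.00238377, 0.018303  ]), 'opening': 0.08555560459063048}
```

View pics/top0.png

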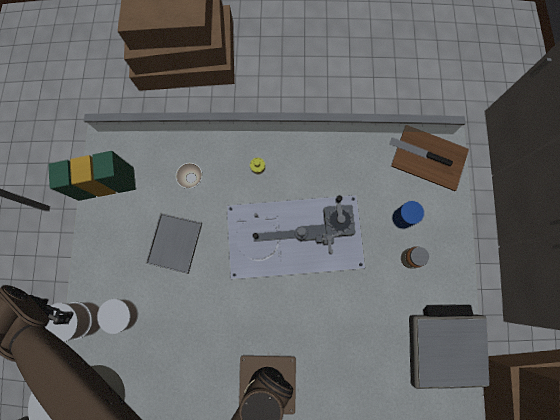

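View pics/scene0.png

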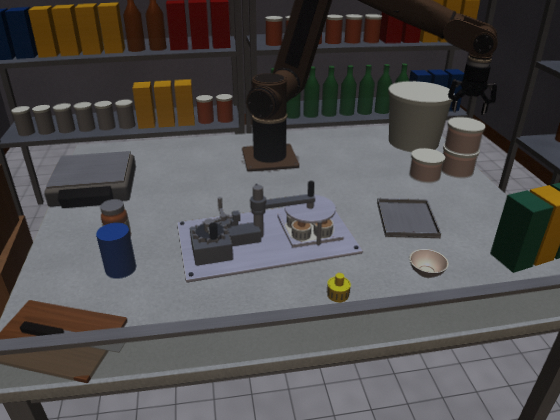

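```bash
cat > h.py <<'E'
import numpy as np, cv2
from plant import robot
def und(c,uv):
    K=c["mtx"]; k=c["k1"]
    return cv2.undistortPoints(np.array(uv,float).reshape(-1,1,2),K,np.array([k,0,0,0,0]) ).reshape(-1,2)
def onz(c,uv,z):
    """pixel -> world point on plane of height z"""
    n=und(c,uv); d=np.c_[n,np.ones(len(n))]@c["R"]; o=-c["R"].T@c["t"]
    s=(np.asarray(z)-o[2])/d[:,2]; return o+d*s[:,None]
def deproj(c,uv):
    n=und(c,uv); z=np.array([c["range_z"][int(round(v)),int(round(u))] for u,v in np.array(uv).reshape(-1,2)])
    return (np.c_[n,np.ones(len(n))]*z[:,None]-c["t"])@c["R"]
def cloud(c):
    h,w=c["range_z"].shape; g=np.stack(np.meshgrid(np.arange(w),np.arange(h)),-1).reshape(-1,2)
    n=und(c,g); z=c["range_z"].reshape(-1); P=(np.c_[n,np.ones(len(n))]*z[:,None]-c["t"])@c["R"]; P[z<=0]=np.nan
    return P.reshape(h,w,3)
def proj(c,X):
    X=np.asarray(X,float).reshape(-1,3); return cv2.projectPoints(X,cv2.Rodrigues(c["R"])[0],c["t"],c["mtx"],np.array([c["k1"],0,0,0,0.]))[0].reshape(-1,2)
def save(c,name,box=None,s=1):
    im=c["img"][:,:,::-1]
    if box: im=im[box[1]:box[3],box[0]:box[2]]
    cv2.imwrite("pics/"+name,cv2.resize(im,None,fx=s,fy=s,interpolation=cv2.INTER_CUBIC))
E
python3 - <<'E'
from h import *
np.set_printoptions(precision=4,suppress=True)
c=robot.camera("top"); save(c,"top1.png",(140,145,380,290),3.3)
for n in["press","tray","crank_knob","pawl_tab","pawl","swing_handle","mould1","jar","bag_roll","dish","drum"]:
    print(n,[(np.round(d["extent"],1).tolist(),round(d["score"],2)) for d in robot.look_for(c,n)][:5])
E
```

```text
press [([222.5, 197.7, 141.7, 82.3], 0.81)]
tray [([147.4, 215.2, 50.7, 56.5], 0.77)]
crank_knob [([326.2, 197.8, 27.8, 36.0], 0.57)]
pawl_tab [([326.4, 231.4, 14.3, 23.0], 0.66)]
pawl [([327.8, 236.5, 4.1, 18.7], 0.56), ([325.4, 196.2, 27.8, 38.7], 0.31)]
swing_handle [([237.5, 216.4, 69.5, 44.1], 0.71), ([146.6, 213.0, 51.8, 59.1], 0.71)]
mould1 [([251.6, 157.7, 15.1, 12.8], 0.54)]
jar [([402.7, 245.5, 24.9, 25.2], 0.93)]
bag_roll [([391.8, 201.2, 30.2, 28.6], 0.61)]
dish [([176.1, 163.3, 24.0, 26.0], 0.92)]
drum [([328.1, 194.7, 21.8, 37.0], 0.73), ([227.6, 197.5, 136.6, 80.8], 0.37)]
```

View pics/top1.png

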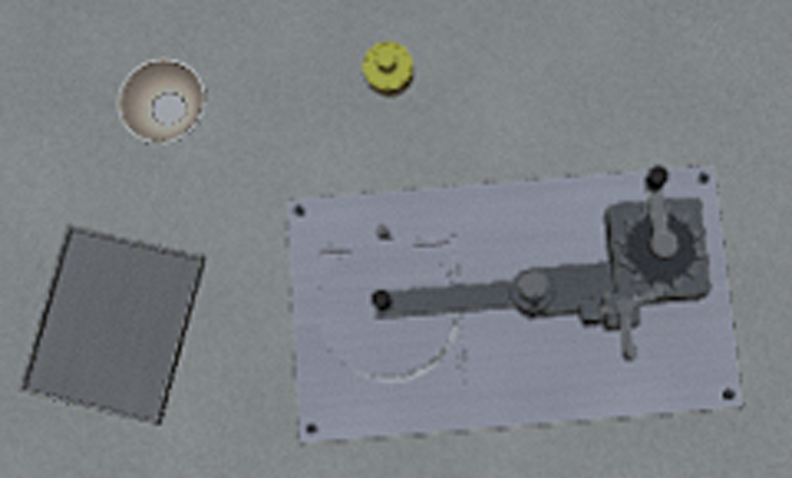

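```bash
python3 - <<'E'
from h import *
np.set_printoptions(precision=4,suppress=True)
c=robot.camera("top")
f=lambda a:np.array(a)/3.3+[140,145]
W=onz(c,f([(290,200),(716,166),(742,407),(302,442)]),.012)[:,:2]
L=np.array([(130,200),(130,-280),(-140,-280),(-140,200)])/1e3
H=lambda A,B:(lambda U,S,V:(V.T@np.diag([1,np.linalg.det(V.T@U.T)])@U.T))(*np.linalg.svd((A-A.mean(0)).T@(B-B.mean(0))))
R=H(L,W); t=W.mean(0)-R@L.mean(0); print("W",W,"yaw",np.degrees(np.arctan2(R[1,0],R[0,0])),"t",t,"res",L@R.T+t-W)
P=lambda x,y:(R@[x/1e3,y/1e3]+t)
wa=P(30,-200);print("wheel",wa,"col",P(-10,-60),"bed",P(-10,90),"post",P(72,90))
for n,p,z in[("knob",(657,177),.142),("tab",(628,352),.112),("handle",(381,299),.165),("drumtop",(662,243),.1),("col",(531,291),.17),("pivot",(618,303),.09),("dish",(162,101),.02),("yellow",(387,62),.062)]:
    X=onz(c,f([p]),z)[0]; print(n,X,"press",(R.T@(X[:2]-t))*1e3, deproj(c,f([p]))[0])
T=onz(c,f([(69,227),(205,258),(159,424),(24,388)]),.018); print("tray",T,T.mean(0),[np.linalg.norm(T[i]-T[(i+1)%4]) for i in range(4)])
# cloud height stats around plate
cl=cloud(c); s=cl[195:285,222:370]; print(np.nanmax(s[...,2]))
for p in [(300,290),(420,340),(350,340),(440,260)]: print(p,deproj(c,f([p])))
E
```

```text
W [[ 0.6195  0.1581]
 [ 0.664  -0.3156]
 [ 0.3982 -0.3384]
 [ 0.3544  0.134 ]] yaw 5.260127529379304 t [ 0.5104 -0.0502] res [[ 0.0019  0.0028]
 [ 0.0015 -0.0015]
 [-0.0016 -0.0035]
 [-0.0018  0.0021]]
wheel [ 0.5586 -0.2466] col [ 0.5059 -0.1109] bed [0.4922 0.0385] post [0.5738 0.046 ]
knob [ 0.6209 -0.2328  0.142 ] press [  93.2979 -192.0111] [ 0.6217 -0.2333  0.1383]
tab [ 0.4474 -0.2054  0.112 ] press [ -76.9192 -148.826 ] [ 0.4474 -0.2055  0.1117]
handle [0.491  0.0392 0.165 ] press [-11.112   90.7762] [0.4907 0.039  0.1674]
drumtop [ 0.5609 -0.2425  0.1   ] press [  32.693  -196.1214] [ 0.5591 -0.2411  0.1103]
col [ 0.5001 -0.1061  0.17  ] press [-15.3561 -54.7447] [ 0.5006 -0.1062  0.166 ]
pivot [ 0.4995 -0.1978  0.09  ] press [ -24.3192 -145.9556] [ 0.5004 -0.1984  0.0832]
dish [0.7304 0.3078 0.02  ] press [251.9661 336.2958] [0.7328 0.3101 0.0117]
yellow [0.7647 0.05   0.062 ] press [262.4345  76.473 ] [0.7634 0.0497 0.0659]
tray [[0.5846 0.4042 0.018 ]
 [0.552  0.2485 0.018 ]
 [0.3701 0.289  0.018 ]
 [0.4053 0.4414 0.018 ]] [0.478  0.3458 0.018 ] [np.float64(0.15914348103183953), np.float64(0.18631627307156154), np.float64(0.15634488433559868), np.float64(0.183127431835761)]
0.1756905251123218
(300, 290) [[0.519  0.1427 0.0115]]
(420, 340) [[0.4597 0.0055 0.0801]]
(350, 340) [[0.4583 0.0775 0.0832]]
(440, 260) [[ 0.5543 -0.0103  0.0122]]
```

Emit:
apply_moves(
  motion=[
    [0,0,0,0,-0.118],
    [0,0,0,0,-0.118],
    [0,0,0,0,-0.118],
    [0,0,0,0,-0.118],
    [0,-1.8,-3.73,0,0],
    [0,-1.8,-3.73,0,0],
    [0,-1.8,-3.73,0,0],
    [0,-1.8,-3.73,0,0],
    [0,-1.8,-3.73,0,0],
    [0,-1.8,-3.73,0,0],
    [0,-1.8,-3.73,0,0],
    [0,-1.8,-3.73,0,0],
    [0,-1.8,-3.73,0,0],
    [0,-1.8,-3.73,0,0],
    [0,-1.8,-3.73,0,0],
    [0,-1.8,-3.73,0,0],
  ],
)

```text
time_s: 2.35
tool_pos: [0.5072, 0.1996, 0.2487]
eef_rot: [180.0, 0.0, -174.7]
wrist_force: [0.5, 0.1, -1.0]
opening: -0.0002
```

Emit:
apply_moves(
  motion=[
    [0,0.78,-3.6,0,0],
    [0,0.78,-3.6,0,0],
    [0,0.78,-3.6,0,0],
    [0,0.78,-3.6,0,0],
    [0,0.78,-3.6,0,0],
    [0,0.78,-3.6,0,0],
    [0,0.78,-3.6,0,0],
    [0,0.78,-3.6,0,0],
    [0,0.78,-3.6,0,0],
    [0,0.78,-3.6,0,0],
    [0,0.78,-3.6,0,0],
    [0,0.78,-3.6,0,0],
    [0,0,0,0,0],
    [0,0,0,0,0],
  ],
)

```text
time_s: 3.75
tool_pos: [0.4529, -0.2382, 0.2483]
eef_rot: [180.0, 0.0, -174.8]
wrist_force: [-0.2, -0.4, -0.0]
opening: 0.0001
```

```bash
cat >> h.py <<'E'
YAW=np.radians(5.26); RP=np.array([[np.cos(YAW),-np.sin(YAW)],[np.sin(YAW),np.cos(YAW)]]); TP=np.array([.5104,-.0502])
topress=lambda X:(np.asarray(X)[...,:2]-TP)@RP*1e3
toworld=lambda p:RP@(np.array(p)/1e3)+TP
def st():
    s=robot.state(); T=s["tool_pos"]; print("t",round(s["time_s"],2),"press",topress(T).round(1),"z",round(T[2]*1e3,1),"world",T.round(4),"rpy",s["eef_rot"].round(2),"F",s["wrist_force"].round(1),"open",round(s["opening"]*1e3,1),"q",s["qpos"].round(1)); return s
E
python3 - <<'E'
from h import *
st(); c=robot.camera("wrist"); save(c,"w1.png"); 
E
```

```text
t 3.75 press [ -74.5 -181.9] z 248.3 world [ 0.4529 -0.2382  0.2483] rpy [ 179.97    0.   -174.83] F [-0.2 -0.4 -0. ] open 0.1 q [ -39.1   -4.5  113.     0.    71.5 -134.3]
```

View pics/w1.png

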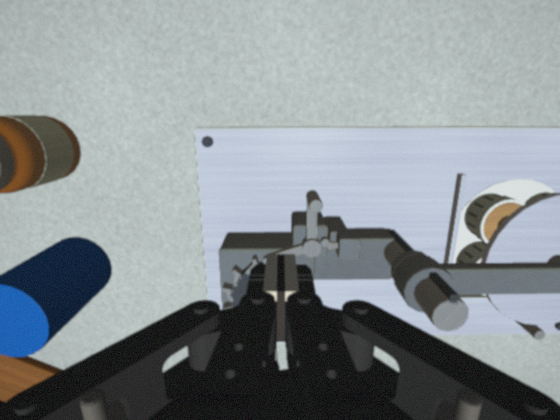

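```bash
python3 - <<'E'
from h import *
np.set_printoptions(precision=1,suppress=True)
c=robot.camera("wrist"); cl=cloud(c)
for v in range(186,216,4):
  print(v,[(int(round(cl[v,u,2]*1e3)),topress(cl[v,u]).round(0).tolist()) for u in range(303,325,4)])
print(topress(cl[245,313]),cl[245,313,2],topress(cl[312,450]),cl[312,450,2])
E
```

```text
186 [(13, [-71.0, -156.0]), (14, [-71.0, -151.0]), (13, [-71.0, -147.0]), (12, [-71.0, -142.0]), (12, [-71.0, -138.0]), (12, [-71.0, -133.0])]
190 [(11, [-66.0, -156.0]), (14, [-66.0, -151.0]), (78, [-81.0, -153.0]), (12, [-66.0, -142.0]), (12, [-66.0, -137.0]), (13, [-66.0, -133.0])]
194 [(13, [-62.0, -156.0]), (87, [-79.0, -157.0]), (93, [-80.0, -154.0]), (94, [-81.0, -151.0]), (13, [-61.0, -137.0]), (12, [-61.0, -133.0])]
198 [(11, [-56.0, -156.0]), (94, [-77.0, -158.0]), (107, [-80.0, -156.0]), (109, [-81.0, -152.0]), (99, [-78.0, -148.0]), (12, [-57.0, -133.0])]
202 [(13, [-52.0, -156.0]), (101, [-75.0, -158.0]), (111, [-78.0, -156.0]), (112, [-78.0, -153.0]), (112, [-78.0, -149.0]), (12, [-52.0, -132.0])]
206 [(12, [-47.0, -155.0]), (80, [-66.0, -157.0]), (112, [-75.0, -156.0]), (114, [-75.0, -153.0]), (112, [-75.0, -149.0]), (13, [-47.0, -132.0])]
210 [(12, [-42.0, -155.0]), (80, [-62.0, -156.0]), (112, [-71.0, -156.0]), (114, [-72.0, -153.0]), (111, [-71.0, -149.0]), (11, [-42.0, -132.0])]
214 [(31, [-43.0, -157.0]), (80, [-58.0, -156.0]), (81, [-58.0, -153.0]), (80, [-58.0, -149.0]), (32, [-43.0, -139.0]), (11, [-37.0, -132.0])]
[ -28.5 -150.4] 0.08616040540048274 [ -9.5 -56.7] 0.16917163711227512
```

Emit:
apply_moves(
  motion=[
    [0,0,0,3.5,0],
    [0,0,0,3.5,0],
    [0,0,0,3.5,0],
    [0,0,0,2.4,0],
    [0,0,0,1,0],
    [0,0,0,0,0],
    [0,0,0.4,0,0],
    [0,0,0.4,0,0],
    [0,0,0.4,0,0],
    [0,0,0.4,0,0],
    [0,0,0.4,0,0],
    [0,0,0.4,0,0],
    [0,0,0.4,0,0],
    [0,0,0.4,0,0],
    [0,0,0.2,0,0],
    [0,0,0,0,0],
  ],
)

```text
time_s: 5.45
tool_pos: [0.4492, -0.2027, 0.1085]
eef_rot: [179.9, -0.1, -174.7]
wrist_force: [-0.1, -0.6, -1.3]
opening: 0.0003
```

Emit:
apply_moves(
  motion=[
    [0,0,-1,0,0],
    [0,0,-1,0,0],
    [0,0,-1,0,0],
    [0,0,-0.5,0,0],
    [0,0,0,-3.5,0],
    [0,0,0,-3.5,0],
    [0,0,0,-3.5,0],
    [0,0,0,-3.4,0],
    [0,0,0,0,0],
    [0,0,0,0,0],
  ],
)

```text
time_s: 6.45
tool_pos: [0.4535, -0.2393, 0.2493]
eef_rot: [-179.9, 0.1, -174.7]
wrist_force: [-0.6, -0.1, -1.8]
opening: 0.0001
```

```bash
python3 - <<'E'
from h import *
st(); c=robot.camera("wrist"); save(c,"w2.png",(180,160,400,290),3); cl=cloud(c)
m=(cl[...,2]>.105)&(cl[...,2]<.118); P=topress(cl); m&=(P[...,0]>-100)&(P[...,0]<-50)&(P[...,1]>-200)&(P[...,1]<-90)
print(m.sum(),P[m].mean(0))
t=robot.camera("top"); cl=cloud(t); P=topress(cl); m=(cl[...,2]>.125)&(cl[...,2]<.15)&(P[...,0]>-60)&(P[...,0]<120)&(P[...,1]>-290)&(P[...,1]<-150); print("knob top",m.sum(),np.nanmean(P[m],0),np.nanmax(cl[m][:,2]))
E
```

```text
t 6.45 press [ -74.  -183.1] z 249.3 world [ 0.4535 -0.2393  0.2493] rpy [-1.7992e+02  9.0000e-02 -1.7474e+02] F [-0.6 -0.1 -1.8] open 0.1 q [ -39.2   -4.5  112.9    0.    71.5 -134.4]
169 [ -67.44630213 -125.03819642]
knob top 32 [  94.7321898  -190.97826353] 0.14522322498578913
```

View pics/w2.png

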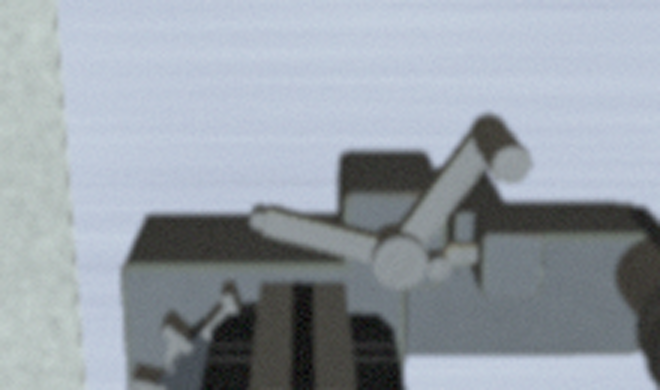

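Emit:
apply_moves(
  motion=[
    [3.2,-3.5,-0.2,0,0],
    [3.2,-3.5,-0.2,0,0],
    [3.2,-3.5,-0.2,0,0],
    [3.2,-3.5,-0.2,0,0],
    [3.2,-3.5,0,0,0],
    [3.2,-3.5,0,0,0],
    [3.2,0,0,0,-0.094],
    [3.2,0,0,0,0],
    [3.2,0,0,0,0],
  ],
)

```text
time_s: 7.45
tool_pos: [0.6622, -0.2271, 0.2462]
eef_rot: [179.9, -0.2, -169.4]
wrist_force: [-0.4, -0.3, 0.1]
opening: 0.0318
```

```bash
python3 - <<'E'
from h import *
st(); c=robot.camera("wrist"); cl=cloud(c)
P=topress(cl); m=(cl[...,2]>.136)&(cl[...,2]<.15)&(abs(P[...,0]-95)<25)&(abs(P[...,1]+192)<25)
q=P[m]; print(m.sum(),q.mean(0),(q.min(0)+q.max(0))/2,q.min(0),q.max(0))
m=(cl[...,2]>.105)&(cl[...,2]<.116)&(abs(P[...,0]-30)<15)&(abs(P[...,1]+200)<15); q=P[m]; print("hub",m.sum(),q.mean(0),q.min(0),q.max(0))
m=(cl[...,2]>.16)&(cl[...,2]<.18)&(abs(P[...,0]+10)<25)&(abs(P[...,1]+60)<25); q=P[m]; print("col",m.sum(),q.mean(0),q.min(0),q.max(0))
E
```

```text
t 7.45 press [ 135.  -190.1] z 246.2 world [ 0.6622 -0.2271  0.2462] rpy [ 1.7988e+02 -1.6000e-01 -1.6945e+02] F [-0.4 -0.3  0.1] open 31.8 q [ -27.2   19.7   86.4   -0.    74.1 -127.8]
586 [  97.40335645 -194.16830827] [  97.5978468  -194.13645883] [  87.98531901 -203.68600654] [ 107.21037459 -184.58691111]
hub 1035 [  32.99778761 -197.55456217] [  19.48696405 -210.90758724] [  44.99918018 -185.03199252]
col 2166 [ -4.13745585 -60.2769335 ] [-15.61144403 -72.40966008] [  6.98021961 -43.71432599]
```

Emit:
apply_moves(
  motion=[
    [3.2,1.9,0,0,0],
    [3.2,1.9,0,0,0],
    [3.2,0,0,4,0],
    [3.2,0,0,3,0],
    [3.2,0,0,2,0],
    [3.2,0,0,2,0],
    [3.2,0,0,1.2,0],
    [3.2,0,0,0,0],
    [3.2,0,0,0,0],
  ],
)

```text
time_s: 8.4
tool_pos: [0.6258, -0.2346, 0.1271]
eef_rot: [-180.0, 0.0, -169.4]
wrist_force: [1.1, -0.3, -0.1]
opening: 0.0318
```

Emit:
apply_moves(
  motion=[
    [3.2,0.005,-0.26,0,0.04],
    [3.2,0.005,-0.26,0,0.04],
    [3.2,0.02,-0.517,0,0.08],
    [3.2,0.02,-0.517,0,0.08],
    [3.2,0.02,-0.517,0,0.08],
    [3.2,0.02,-0.517,0,0.08],
    [3.2,0.02,-0.517,0,0.08],
    [3.2,0.02,-0.517,0,0.08],
    [3.2,0.02,-0.517,0,0.08],
    [3.2,0.02,-0.517,0,0.08],
    [3.2,0.02,-0.517,0,0.08],
  ],
)

```text
time_s: 9.5
tool_pos: [0.6156, -0.2821, 0.128]
eef_rot: [179.8, -0.0, 144.6]
wrist_force: [-0.7, 5.5, -0.3]
opening: 0.0321
```

```bash
python3 - <<'E'
from h import *
s=st(); p=topress(s["tool_pos"])-[33,-197.5]; print("r",np.hypot(*p),"ang",np.degrees(np.arctan2(p[1],p[0])),"yawp",s["eef_rot"][2]-5.26-180)
t=robot.camera("wrist"); save(t,"w3.png",None,.8)
E
```

```text
t 9.5 press [  83.5 -240.6] z 128.0 world [ 0.6156 -0.2821  0.128 ] rpy [ 1.7982e+02 -4.0000e-02  1.4464e+02] F [-0.7  5.5 -0.3] open 32.1 q [-33.3  23.1  94.9   0.2  62.  -88. ]
r 66.37637413972509 ang -40.47105848360352 yawp -40.62389092061278
```

View pics/w3.png

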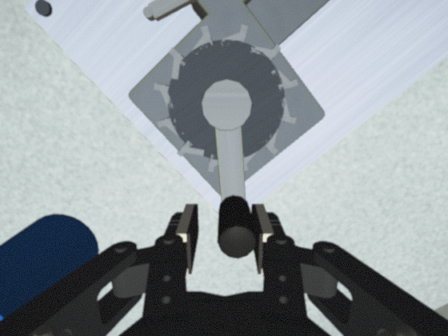

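Emit:
apply_moves(
  motion=[
    [3.2,0.02,-0.517,0,0.08],
    [3.2,0.02,-0.517,0,0.08],
    [3.2,0.02,-0.517,0,0.08],
    [3.2,0.02,-0.517,0,0.08],
    [3.2,0.02,-0.517,0,0.08],
    [3.2,0.02,-0.517,0,0.08],
    [3.2,0.02,-0.517,0,0.08],
    [3.2,0.02,-0.517,0,0.08],
    [3.2,0.02,-0.517,0,0.08],
    [3.2,0.02,-0.517,0,0.08],
    [3.2,0.02,-0.517,0,0.08],
    [3.2,0.02,-0.517,0,0.08],
    [3.2,0.02,-0.517,0,0.08],
    [3.2,0.02,-0.517,0,0.08],
    [3.2,0.02,-0.517,0,0.08],
    [3.2,0.02,-0.517,0,0.08],
    [3.2,0,0,0,0],
  ],
)

```text
time_s: 11.25
tool_pos: [0.5429, -0.3083, 0.1283]
eef_rot: [179.7, 0.1, 71.5]
wrist_force: [2.9, -0.7, -0.4]
opening: 0.0324
```

```bash
cat >> h.py <<'E'
def crank():
    s=st(); p=topress(s["tool_pos"])-[33,-197.5]; print("r",np.hypot(*p),"ang",np.degrees(np.arctan2(p[1],p[0])),"yawp",(s["eef_rot"][2]-5.26-180+180)%360-180)
    c=robot.camera("wrist"); cl=cloud(c); P=topress(cl); m=(cl[...,2]>.136)&(cl[...,2]<.148)&(np.hypot(P[...,0]-33,P[...,1]+197.5)<85)&(np.hypot(P[...,0]-33,P[...,1]+197.5)>45)
    q=P[m]; print(m.sum())
    if len(q):
        k=np.median(q,0)-[33,-197.5]; print("knob",k,np.hypot(*k),np.degrees(np.arctan2(k[1],k[0])))
E
python3 - <<'E'
from h import *
crank()
E
```

```text
t 11.25 press [   8.7 -260. ] z 128.3 world [ 0.5429 -0.3083  0.1283] rpy [1.7973e+02 6.0000e-02 7.1540e+01] F [ 2.9 -0.7 -0.4] open 32.4 q [-38.9  16.9 103.    0.   59.8 -20.5]
r 67.08743402949453 ang -111.24454980168922 yawp -113.71541137708284
3039
knob [-17.24121353 -59.64749414] 62.089314709238316 -106.12203119867607
```

Emit:
apply_moves(
  motion=[
    [3.2,0.01,-0.26,0,0.04],
    [3.2,0.01,-0.26,0,0.04],
    [3.2,0.01,-0.26,0,0.04],
    [3.2,0.01,-0.26,0,0.04],
    [3.2,0.01,-0.26,0,0.04],
    [3.2,0,0,0,0],
  ],
)

```text
time_s: 11.9
tool_pos: [0.5314, -0.3036, 0.1282]
eef_rot: [179.7, 0.1, 60.1]
wrist_force: [3.0, -1.0, 2.0]
opening: 0.0321
```

Emit:
apply_moves(
  motion=[
    [3.2,0.01,-0.13,0,0.02],
    [3.2,0,0,0,0],
  ],
)

```text
time_s: 12.1
tool_pos: [0.5301, -0.3028, 0.1281]
eef_rot: [179.7, 0.1, 58.9]
wrist_force: [3.9, -3.2, 4.3]
opening: 0.0322
```

Emit:
apply_moves(
  motion=[
    [3.2,0.01,-0.13,0,0.02],
    [3.2,0,0,0,0],
  ],
)

```text
time_s: 12.3
tool_pos: [0.5286, -0.302, 0.1277]
eef_rot: [179.8, 0.1, 57.8]
wrist_force: [4.1, -4.0, 3.3]
opening: 0.0324
```

Emit:
apply_moves(
  motion=[
    [3.2,0.01,-0.13,0,0.02],
    [3.2,0,0,0,0],
  ],
)

```text
time_s: 12.5
tool_pos: [0.5283, -0.3015, 0.1276]
eef_rot: [179.6, 0.0, 56.6]
wrist_force: [6.5, -5.6, 2.3]
opening: 0.0318
```

```bash
python3 - <<'E'
from h import *
crank()
E
```

```text
t 12.5 press [  -5.2 -251.9] z 127.6 world [ 0.5283 -0.3015  0.1276] rpy [1.7964e+02 4.0000e-02 5.6600e+01] F [ 6.5 -5.6  2.3] open 31.8 q [-39.3  15.1 105.4  -0.   59.2  -5.9]
r 66.47842538020991 ang -125.12322640550343 yawp -128.65733126258954
3068
knob [-31.06057697 -53.92829179] 62.23359299837313 -119.9402519560661
```

Emit:
apply_moves(
  motion=[
    [3.2,0.01,-0.15,0,0],
    [3.2,0,0,0,0],
    [3.2,0,0,0,0],
  ],
)

```text
time_s: 12.85
tool_pos: [0.5282, -0.3014, 0.1276]
eef_rot: [179.4, 0.0, 56.6]
wrist_force: [9.9, -7.2, -0.9]
opening: 0.0319
```

Emit:
apply_moves(
  motion=[
    [3.2,0,0.3,0,0],
    [3.2,0,0.2,0,0],
    [3.2,0,0,0,0],
    [3.2,0,0,-2,0],
    [3.2,0,0,-3,0],
    [3.2,0,0,-3,0],
    [3.2,0,0,-3,0],
    [3.2,0,0,-2.5,0],
    [3.2,0,0,0,0],
  ],
)

```text
time_s: 13.75
tool_pos: [0.5302, -0.3022, 0.2649]
eef_rot: [179.8, 0.0, 56.6]
wrist_force: [-0.4, -0.2, -0.1]
opening: 0.0317
```

```bash
python3 - <<'E'
from h import *
crank()
t=robot.camera("top"); cl=cloud(t); P=topress(cl); m=(cl[...,2]>.16)&(cl[...,2]<.2)&(abs(P[...,0]+10)<30)&(abs(P[...,1]-90)<30); print("handle",m.sum(),cl[m].mean(0),P[m].mean(0),cl[m][:,2].max())
m=(cl[...,2]>.09)&(cl[...,2]<.115)&(abs(P[...,0]+10)<100)&(abs(P[...,1]-90)<100); print("plate",m.sum(),P[m].min(0),P[m].max(0),np.median(cl[m][:,2]))
E
```

```text
t 13.75 press [  -3.4 -252.7] z 264.9 world [ 0.5302 -0.3022  0.2649] rpy [1.7979e+02 4.0000e-02 5.6630e+01] F [-0.4 -0.2 -0.1] open 31.7 q [-39.2   7.5  99.   -0.   73.3  -5.8]
r 66.13070706469412 ang -123.4030212428657 yawp -128.63358655298333
463
knob [-31.05085393 -54.8436676 ] 63.02367337260676 -119.51724912698727
handle 32 [0.4913853  0.04237279 0.18104351] [-10.44797592  93.92614499] 0.18950350180705988
plate 1193 [-81.43623601  24.25786015] [ 66.27353608 162.52542481] 0.10418552124563
```

Emit:
apply_moves(
  motion=[
    [3.2,0,0,0,-0.135],
    [3.2,0,0,0,-0.135],
    [3.2,0,0,0,-0.135],
    [3.2,0,0,0,-0.135],
    [3.2,0,0,0,-0.135],
    [3.2,3.84,-0.06,0,0],
    [3.2,3.84,-0.06,0,0],
    [3.2,3.84,-0.06,0,0],
    [3.2,3.84,-0.06,0,0],
    [3.2,3.84,-0.06,0,0],
    [3.2,3.84,-0.06,0,0],
    [3.2,3.84,-0.06,0,0],
    [3.2,3.84,-0.06,0,0],
    [3.2,3.84,-0.06,0,0],
    [3.2,0,0,0,0],
    [3.2,0,0,0,0],
  ],
)

```text
time_s: 15.45
tool_pos: [0.4912, 0.0425, 0.2589]
eef_rot: [-179.7, -0.0, 95.4]
wrist_force: [0.7, -0.1, 0.3]
opening: 0.032
```

```bash
python3 - <<'E'
from h import *
st(); c=robot.camera("wrist"); cl=cloud(c); P=topress(cl)
save(c,"w4.png",None,.8)
m=(cl[...,2]>.175)&(cl[...,2]<.195)&(abs(P[...,0]+10)<25)&(abs(P[...,1]-92)<25); q=P[m]; print(m.sum(),q.mean(0),q.min(0),q.max(0),cl[m][:,2].mean())
E
```

```text
t 15.45 press [-10.7  94.1] z 258.9 world [0.4912 0.0425 0.2589] rpy [-1.7973e+02 -3.0000e-02  9.5400e+01] F [ 0.7 -0.1  0.3] open 32.0 q [ -6.8  -7.4 114.6  -0.   73.1 -12.2]
601 [-7.52725751 94.68930581] [-16.1931632   84.46303668] [  1.34960272 101.95109588] 0.1841728355301443
```

View pics/w4.png

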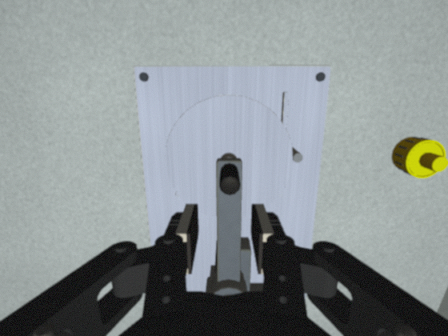

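Emit:
apply_moves(
  motion=[
    [3.2,0,0.2,0,0],
    [3.2,0,0,3,0],
    [3.2,0,0,3,0],
    [3.2,0,0,2,0],
    [3.2,0,0,1.1,0],
    [3.2,0,0,0,0],
    [3.2,0,0,0,0],
  ],
)

```text
time_s: 16.2
tool_pos: [0.4952, 0.0414, 0.171]
eef_rot: [179.9, 0.0, 95.2]
wrist_force: [-0.2, -0.7, 0.5]
opening: 0.0322
```

Emit:
apply_moves(
  motion=[
    [3.2,0,0.45,0,0.03],
    [3.2,-0.03,0.9,0,0.06],
    [3.2,-0.03,0.9,0,0.06],
    [3.2,-0.03,0.9,0,0.06],
    [3.2,-0.03,0.9,0,0.06],
    [3.2,-0.03,0.9,0,0.06],
    [3.2,-0.03,0.9,0,0.06],
    [3.2,-0.03,0.9,0,0.06],
    [3.2,-0.03,0.9,0,0.06],
    [3.2,-0.03,0.9,0,0.06],
    [3.2,0,0,0,0],
  ],
)

```text
time_s: 17.3
tool_pos: [0.579, 0.025, 0.1722]
eef_rot: [179.8, -0.1, 62.6]
wrist_force: [-0.5, 0.2, -0.1]
opening: 0.0316
```

```bash
cat >> h.py <<'E'
HG=np.array([-9,-57.])
def swing():
    s=st(); p=topress(s["tool_pos"])-HG; print("tcp r",np.hypot(*p),"swing",np.radians(90)-np.arctan2(p[1],p[0]),"yawp",(s["eef_rot"][2]-5.26))
    c=robot.camera("wrist"); cl=cloud(c); P=topress(cl)-HG; r=np.hypot(P[...,0],P[...,1]); m=(cl[...,2]>.178)&(cl[...,2]<.19)&(r>125)&(r<175)
    q=P[m]; print(m.sum())
    if len(q):
        k=np.median(q,0); print("handle",k,np.hypot(*k),np.radians(90)-np.arctan2(k[1],k[0]))
    return c
E
python3 - <<'E'
from h import *
swing()
E
```

```text
t 17.3 press [75.2 68.6] z 172.2 world [0.579  0.025  0.1722] rpy [ 1.7981e+02 -6.0000e-02  6.2590e+01] F [-0.5  0.2 -0.1] open 31.6 q [ -7.6   8.7 107.8  -0.   63.3  19.9]
tcp r 151.21229767335527 swing 0.5908079743139099 yawp 57.3272798828915
2758
handle [ 79.80815339 130.34304937] 152.83537504887445 0.5494095642867454
```

Emit:
apply_moves(
  motion=[
    [3.2,-0.03,0.9,0,0.06],
    [3.2,-0.03,0.9,0,0.06],
    [3.2,-0.03,0.9,0,0.06],
    [3.2,-0.03,0.9,0,0.06],
    [3.2,-0.03,0.9,0,0.06],
    [3.2,-0.03,0.9,0,0.06],
    [3.2,-0.03,0.9,0,0.06],
    [3.2,-0.03,0.9,0,0.06],
    [3.2,-0.03,0.9,0,0.06],
    [3.2,-0.03,0.9,0,0.06],
    [3.2,-0.03,0.9,0,0.06],
    [3.2,-0.03,0.9,0,0.06],
    [3.2,-0.03,0.9,0,0.06],
    [3.2,-0.03,0.9,0,0.06],
    [3.2,-0.03,0.9,0,0.06],
    [3.2,-0.03,0.9,0,0.06],
    [3.2,0,0,0,0],
  ],
)

```text
time_s: 19.05
tool_pos: [0.6571, -0.0888, 0.1713]
eef_rot: [179.9, -0.1, 7.6]
wrist_force: [-0.1, 0.3, 0.2]
opening: 0.0319
```

```bash
python3 - <<'E'
from h import *
swing()
E
```

```text
t 19.05 press [142.6 -51.9] z 171.3 world [ 0.6571 -0.0888  0.1713] rpy [ 1.7994e+02 -9.0000e-02  7.6300e+00] F [-0.1  0.3  0.2] open 31.9 q [-16.4  18.8  95.7  -0.   65.4  65.9]
tcp r 151.64764789071597 swing 1.5369300232371934 yawp 2.374525981576374
2745
handle [156.55795946  11.30732085] 156.9657611545497 1.4986970153890287
```

Emit:
apply_moves(
  motion=[
    [3.2,-0.01,0.4,0,0.03],
    [3.2,-0.01,0.4,0,0.03],
    [3.2,-0.01,0.4,0,0.03],
    [3.2,0,0,0,0],
  ],
)

```text
time_s: 19.5
tool_pos: [0.6578, -0.1006, 0.1705]
eef_rot: [180.0, -0.0, 2.4]
wrist_force: [0.2, 0.9, 1.3]
opening: 0.032
```

Emit:
apply_moves(
  motion=[
    [3.2,-0.01,0.3,0,0.02],
    [3.2,-0.01,0.3,0,0.02],
    [3.2,0,0,0,0],
  ],
)

```text
time_s: 19.8
tool_pos: [0.6577, -0.1049, 0.1704]
eef_rot: [-179.8, 0.0, 0.1]
wrist_force: [0.4, 5.4, 2.3]
opening: 0.0318
```

Emit:
apply_moves(
  motion=[
    [3.2,0,0.2,0,0],
    [3.2,0,0,0,0],
  ],
)

```text
time_s: 20.0
tool_pos: [0.6577, -0.1051, 0.1703]
eef_rot: [-179.6, 0.0, 0.1]
wrist_force: [0.2, 9.3, 2.7]
opening: 0.0319
```

Emit:
apply_moves(
  motion=[
    [3.2,0,0.2,0,0],
    [3.2,0,0,0,0],
  ],
)

```text
time_s: 20.2
tool_pos: [0.6577, -0.1053, 0.1703]
eef_rot: [-179.4, 0.0, 0.1]
wrist_force: [0.9, 15.0, 2.6]
opening: 0.032
```

```bash
python3 - <<'E'
from h import *
swing()
E
```

```text
t 20.2 press [141.7 -68.3] z 170.3 world [ 0.6577 -0.1053  0.1703] rpy [-1.7943e+02  3.0000e-02  1.0000e-01] F [ 0.9 15.   2.6] open 32.0 q [-18.   19.3  95.2   0.6  65.7  71.7]
tcp r 151.08029381841487 swing 1.6459688689792527 yawp -5.160077843792168
2740
handle [156.18723045  -4.9373415 ] 156.26524980209516 1.602397488058211
```

Emit:
apply_moves(
  motion=[
    [3.2,0,-0.5,0,0],
    [3.2,0,-0.5,0,0],
    [3.2,0,0,0,0],
    [3.2,0,0,-3,0],
    [3.2,0,0,-3.5,0],
    [3.2,0,0,-3,-0.13],
    [4,0,0,0,-0.14],
    [4,0,0,0,-0.14],
    [4,0,0,0,-0.14],
    [4,0,0,0,-0.14],
    [4,0,0,0,-0.14],
    [4,0,0,0,-0.14],
    [4,0,0,0,-0.14],
    [4,0,0,0,-0.14],
    [4,0,0,0,-0.14],
    [4,0,0,0,-0.14],
    [4,0,0,0,-0.14],
  ],
)

```text
time_s: 21.95
tool_pos: [0.6575, -0.1011, 0.2651]
eef_rot: [-180.0, 0.1, 96.1]
wrist_force: [0.2, -0.2, -0.0]
opening: 0.0398
```

Emit:
apply_moves(
  motion=[
    [4,2.3,-3.04,0,0],
    [4,2.3,-3.04,0,0],
    [4,2.3,-3.04,0,0],
    [4,2.3,-3.04,0,0],
    [4,2.3,-3.04,0,0],
    [4,0,0,0,0],
    [4,0,0,0,0],
  ],
)

```text
time_s: 22.65
tool_pos: [0.4946, -0.0015, 0.2657]
eef_rot: [179.9, 0.1, 95.8]
wrist_force: [0.1, -0.4, -1.0]
opening: 0.04
```

```bash
cat >> h.py <<'E'
def stems(c,box,z,tol=.006):
    """stem tops: blobs at height z inside press-frame box (x0,x1,y0,y1)"""
    cl=cloud(c); P=topress(cl); m=(abs(cl[...,2]-z)<tol)&(P[...,0]>box[0])&(P[...,0]<box[1])&(P[...,1]>box[2])&(P[...,1]<box[3])
    n,L=cv2.connectedComponents(m.astype(np.uint8))
    for i in range(1,n):
        q=P[L==i]
        if len(q)<6: continue
        print("blob",len(q),"press",q.mean(0).round(1),"mid",((q.min(0)+q.max(0))/2).round(1),"size",(np.ptp(q,0)).round(1),"z",cl[L==i][:,2].mean().round(4),"world",cl[L==i].mean(0).round(4),"rgb",c["img"][L==i].mean(0).round(0))
E
python3 - <<'E'
from h import *
st()
for n in("top","wrist"):
    c=robot.camera(n); print(n); stems(c,(-160,150,0,260),.074)
    print([(np.round(d["extent"]).tolist(),round(d["score"],2)) for d in robot.look_for(c,"mould1")])
    if n=="wrist": save(c,"w5.png",None,1)
    else: 
        cl=cloud(c);P=topress(cl); m=(cl[...,2]>.175)&(cl[...,2]<.195)&(P[...,0]>60); print("handle",P[m].mean(0),m.sum())
E
```

```text
t 22.65 press [-11.3  50. ] z 265.7 world [ 0.4946 -0.0015  0.2657] rpy [1.7993e+02 7.0000e-02 9.5840e+01] F [ 0.1 -0.4 -1. ] open 40.0 q [-11.9  -7.7 114.1  -0.   73.5 -17.7]
top
blob 8 press [ 17.5 126.3] mid [ 17.6 126.4] size [ 4.7 13.7] z 0.0748 world [0.5162 0.0772 0.0748] rgb [126. 104.  80.]
[([250.0, 160.0, 15.0, 12.0], 0.65)]
handle [251.66755335 653.77554447] 1704
wrist
blob 407 press [-37.6 125.7] mid [-37.5 125.3] size [20.7 19.9] z 0.0744 world [0.4614 0.0715 0.0744] rgb [171. 138.  95.]
blob 411 press [ 25.6 122.7] mid [ 25.9 122.3] size [21.  20.1] z 0.0744 world [0.5247 0.0743 0.0744] rgb [170. 137.  94.]
blob 39 press [70.1 94.5] mid [71.3 93.7] size [ 5.4 10.9] z 0.0746 world [0.5716 0.0503 0.0746] rgb [71. 71. 69.]
blob 365 press [-36.3  61.7] mid [-36.4  61.4] size [20.1 20.5] z 0.0741 world [0.4686 0.0079 0.0741] rgb [167. 135.  93.]
blob 367 press [22.5 60.2] mid [22.7 59.9] size [20.4 20.7] z 0.0742 world [0.5273 0.0118 0.0742] rgb [167. 135.  93.]
[([289.0, 87.0, 57.0, 56.0], 0.94), ([232.0, 145.0, 52.0, 54.0], 0.82), ([490.0, 136.0, 70.0, 50.0], 0.77), ([287.0, 145.0, 52.0, 56.0], 0.61), ([230.0, 87.0, 56.0, 51.0], 0.57)]
```

View pics/w5.png

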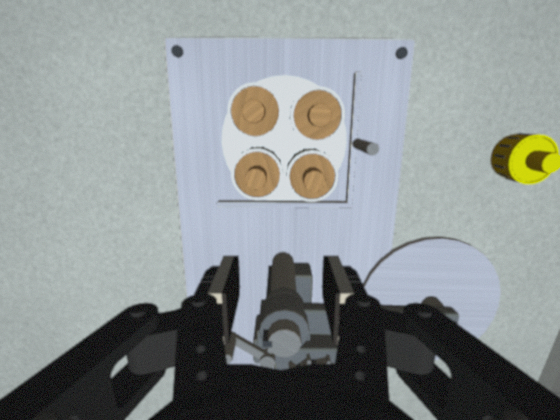

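Emit:
apply_moves(
  motion=[
    [4,2.5,-0.88,0,0.01],
    [4,2.5,-0.88,0,0],
    [4,2.55,-0.88,0,0],
    [4,0,0,4,0],
    [4,0,0,4,0],
    [4,0,0,4,0],
    [4,0,0,4,0],
    [4,0,0,2,0],
    [4,0,0,1,0],
    [4,0,0,0,0],
    [4,0,0,0,0],
  ],
)

```text
time_s: 23.95
tool_pos: [0.4626, 0.0713, 0.0764]
eef_rot: [179.9, 0.0, 95.3]
wrist_force: [0.6, 0.8, 0.4]
opening: 0.0401
```

```bash
python3 - <<'E'
from h import *
st(); c=robot.camera("wrist"); stems(c,(-80,80,30,160),.074)
t=robot.camera("top")
# refine tray: dark floor region
im=t["img"].astype(int); cl=cloud(t)
m=(im.sum(2)<im[150:200,210:240].mean()*3*.86)
n,L,S,C=cv2.connectedComponentsWithStats(m.astype(np.uint8))
l=L[243,174]; print(S[l])
r=cv2.minAreaRect(np.argwhere(L==l)[:,::-1].astype(np.float32)); b=cv2.boxPoints(r)
W=onz(t,b,.018); print(W.round(4),W.mean(0).round(4),[np.linalg.norm(W[i]-W[i-1]).round(4) for i in range(4)])
for d in [robot.look_for(t,"tray")]: print(d)
E
```

```text
t 23.95 press [-36.5 125.3] z 76.4 world [0.4626 0.0713 0.0764] rpy [1.7989e+02 2.0000e-02 9.5250e+01] F [0.6 0.8 0.4] open 40.1 q [ -3.7   2.9 125.8  -0.   51.2  -8.9]
blob 508 press [-61.3 130.8] mid [-63.9 125. ] size [14.  23.3] z 0.0744 world [0.4373 0.0744 0.0744] rgb [48. 48. 48.]
blob 1818 press [-37.8 127.7] mid [-37.8 126.3] size [21.1 21.6] z 0.074 world [0.4611 0.0735 0.074 ] rgb [164. 132.  91.]
blob 508 press [-13.  130.9] mid [-10.4 125.1] size [13.8 23.3] z 0.0744 world [0.4854 0.079  0.0744] rgb [47. 47. 44.]
blob 1723 press [ 24.4 125.2] mid [ 25.6 124.4] size [21.3 19.7] z 0.0738 world [0.5232 0.0767 0.0738] rgb [156. 125.  86.]
blob 568 press [71.1 96.1] mid [72.7 94.4] size [10.6 10.4] z 0.0742 world [0.5724 0.052  0.0742] rgb [64. 63. 59.]
blob 717 press [23.9 63. ] mid [25.1 61. ] size [16.2 20.4] z 0.074 world [0.5284 0.0148 0.074 ] rgb [153. 123.  86.]
[ 146  213   57   61 2309]
[[0.4022 0.4472 0.018 ]
 [0.5934 0.4135 0.018 ]
 [0.5553 0.2485 0.018 ]
 [0.3674 0.2853 0.018 ]] [0.4796 0.3486 0.018 ] [np.float64(0.1656), np.float64(0.1942), np.float64(0.1694), np.float64(0.1915)]
[{'extent': [146.4, 215.8, 55.0, 55.5], 'score': 0.94}]
```

Emit:
apply_moves(
  motion=[
    [4,0,0,0.8,0],
    [4,0,0,0,0],
    [1.6,0,0,0,0],
    [1.6,0,0,0,0],
    [1.6,0,0,0,0],
    [1.6,0,0,0,0],
    [1.6,0,0,0,0],
    [1.6,0,0,-1,0],
    [1.6,0,0,-2,0],
    [1.6,0,0,-3,0],
    [1.6,0,0,-3,0],
    [1.6,0,0,-2,0],
    [1.6,0,0,0,0],
  ],
)

```text
time_s: 25.4
tool_pos: [0.4632, 0.0714, 0.181]
eef_rot: [179.6, 0.1, 95.3]
wrist_force: [0.1, -0.6, -2.1]
opening: 0.0201
```

```bash
python3 - <<'E'
from h import *
s=st()
C=np.array([.479,.3472]); a=np.radians(-12); Rt=np.array([[np.cos(a),-np.sin(a)],[np.sin(a),np.cos(a)]])
for l in[(44,37),(-44,37),(44,-37),(-44,-37)]:
    w=C+Rt@(np.array(l)/1e3); print(l,w.round(4),topress(w).round(1))
E
```

```text
t 25.4 press [-35.9 125.5] z 181.0 world [0.4632 0.0714 0.181 ] rpy [1.7959e+02 7.0000e-02 9.5280e+01] F [ 0.1 -0.6 -2.1] open 20.1 q [ -3.7  -6.6 122.3  -0.   63.9  -8.9]
(44, 37) [0.5297 0.3742] [ 58.2 420.9]
(-44, 37) [0.4437 0.3925] [-25.9 447. ]
(44, -37) [0.5143 0.3019] [ 36.2 350.2]
(-44, -37) [0.4283 0.3202] [-47.8 376.3]
```

Emit:
apply_moves(
  motion=[
    [1.6,2.9,0.6,-0.5,0],
    [1.6,2.9,0.6,-0.5,0],
    [1.6,2.9,0.6,-0.5,0],
    [1.6,2.9,0.6,-0.5,0],
    [1.6,2.9,0.6,-0.5,0],
    [1.6,2.9,0.6,0,0],
    [1.6,0,0,0,0],
    [1.6,0,0,0,0],
  ],
)

```text
time_s: 26.2
tool_pos: [0.48, 0.248, 0.2004]
eef_rot: [-179.8, 0.1, 95.4]
wrist_force: [0.5, 0.5, -2.4]
opening: 0.02
```

```bash
python3 - <<'E'
from h import *
st(); c=robot.camera("wrist"); save(c,"w6.png")
cl=cloud(c); m=(abs(cl[...,2]-.018)<.005)&(cl[...,0]>.3)&(cl[...,0]<.68)&(cl[...,1]>.2)&(cl[...,1]<.5)
b=cl[m][:,:2].astype(np.float32); print(len(b),b.min(0),b.max(0)); r=cv2.minAreaRect(b); print(r, cv2.boxPoints(r))
E
```

```text
t 26.2 press [ -3.  299.8] z 200.4 world [0.48   0.248  0.2004] rpy [-1.798e+02  7.000e-02  9.536e+01] F [ 0.5  0.5 -2.4] open 20.0 q [ 16.6   2.1 111.7  -0.   66.4  11.2]
3237 [0.3722302 0.2532476] [0.5897434 0.4203574]
((0.48113998770713806, 0.350473552942276), (0.16027821600437164, 0.19122488796710968), 78.13507843017578) [[0.37109327 0.291705  ]
 [0.55823267 0.25238818]
 [0.5911867  0.4092421 ]
 [0.4040473  0.44855893]]
```

View pics/w6.png

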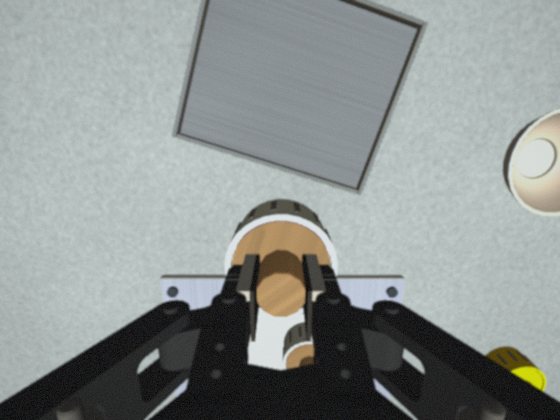

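Emit:
apply_moves(
  motion=[
    [1.6,2.5,1.27,0,0],
    [1.6,2.5,1.27,0,0],
    [1.6,2.5,1.27,0,0],
    [1.6,2.5,1.27,0,0],
    [1.6,2.4,1.27,0,0],
    [1.6,0,0,3,0],
    [1.6,0,0,3,0],
    [1.6,0,0,3,0],
    [1.6,0,0,3,0],
    [1.6,0,0,1,0],
    [1.6,0,0,0.5,0],
    [1.6,0,0,0,0],
    [1.6,0,0,0,0],
  ],
)

```text
time_s: 27.55
tool_pos: [0.5342, 0.3777, 0.0693]
eef_rot: [179.8, -0.1, 95.3]
wrist_force: [0.2, -0.5, -2.2]
opening: 0.02
```

```bash
python3 - <<'E'
from h import *
st()
E
```

```text
t 27.55 press [ 62.9 424. ] z 69.3 world [0.5342 0.3777 0.0693] rpy [ 1.7983e+02 -6.0000e-02  9.5250e+01] F [ 0.2 -0.5 -2.2] open 20.0 q [26.4 24.7 99.7 -0.  55.3 21.1]
```

Emit:
apply_moves(
  motion=[
    [1.6,0,0,0.3,0],
    [1.6,0,0,0.3,0],
    [1.6,0,0,0,0],
  ],
)

```text
time_s: 27.85
tool_pos: [0.5328, 0.3774, 0.0613]
eef_rot: [-180.0, 0.0, 95.3]
wrist_force: [0.5, 1.1, -2.5]
opening: 0.0197
```

Emit:
apply_moves(
  motion=[
    [1.6,0,0,0.2,0],
    [1.6,0,0,0,0],
  ],
)

```text
time_s: 28.05
tool_pos: [0.5331, 0.3776, 0.0595]
eef_rot: [180.0, -0.0, 95.3]
wrist_force: [0.4, 0.8, -2.1]
opening: 0.0198
```

Emit:
apply_moves(
  motion=[
    [1.6,0,0,0.2,0],
    [1.6,0,0,0,0],
  ],
)

```text
time_s: 28.25
tool_pos: [0.5334, 0.3777, 0.0594]
eef_rot: [-180.0, 0.0, 95.3]
wrist_force: [-2.2, -1.2, 7.0]
opening: 0.0197
```

Emit:
apply_moves(
  motion=[
    [4,0,0,-0.2,0],
    [4,0,0,0,0],
    [4,0,0,0,0],
    [4,0,0,0,0],
    [4,0,0,-2,0],
    [4,0,0,-4,0],
    [4,0,0,-4,0],
    [4,0,0,-4,0],
    [4,-3.64,-0.61,0,0],
    [4,-3.64,-0.61,0,0],
    [4,-3.64,-0.61,0,0],
    [4,-3.64,-0.61,0,0],
    [4,-3.64,-0.61,0,0],
    [4,-3.64,-0.61,0,0],
    [4,-3.64,-0.61,0,0],
    [4,-3.64,-0.61,0,0],
    [4,-3.64,-0.61,0,0],
    [4,-3.64,-0.61,0,0],
    [4,0,0,0,0],
    [4,0,0,0,0],
  ],
)

```text
time_s: 30.25
tool_pos: [0.5056, 0.0089, 0.1993]
eef_rot: [180.0, -0.0, 95.2]
wrist_force: [0.2, -0.1, 0.4]
opening: 0.0404
```

```bash
python3 - <<'E'
from h import *
st(); c=robot.camera("wrist"); stems(c,(-120,60,0,260),.074); print("tray"); stems(c,(-120,140,320,500),.066); t=robot.camera("top"); stems(t,(-120,140,320,500),.066,.01)
E
```

```text
t 30.25 press [ 0.6 59.3] z 199.3 world [0.5056 0.0089 0.1993] rpy [ 1.7999e+02 -3.0000e-02  9.5150e+01] F [ 0.2 -0.1  0.4] open 40.4 q [-10.5  -2.5 116.5   0.   66.  -15.7]
blob 635 press [ 25.5 122.8] mid [ 25.6 122.4] size [21.4 20.7] z 0.0742 world [0.5245 0.0744 0.0742] rgb [166. 134.  92.]
blob 558 press [-36.  62.] mid [-36.3  61.4] size [21.2 20.4] z 0.0741 world [0.4689 0.0082 0.0741] rgb [161. 130.  89.]
blob 559 press [22.5 60.6] mid [22.7 59.9] size [20.5 21. ] z 0.0742 world [0.5273 0.0122 0.0742] rgb [161. 130.  89.]
tray
blob 26 press [ 60.4 421.2] mid [ 60.7 420.8] size [15.7 19.4] z 0.0653 world [0.5319 0.3748 0.0653] rgb [115.  95.  74.]
```

Emit:
apply_moves(
  motion=[
    [4,3.15,1.25,0,0],
    [4,3.15,1.25,0,0],
    [4,0,0,4,0],
    [4,0,0,4,0],
    [4,0,0,3,0],
    [4,0,0,1.5,0],
    [4,0,0,0.6,0],
    [4,0,0,0,0],
    [4,0,0,0,0],
  ],
)

```text
time_s: 31.25
tool_pos: [0.5261, 0.0745, 0.07]
eef_rot: [179.8, 0.0, 95.3]
wrist_force: [0.0, 1.0, 0.8]
opening: 0.0401
```

Emit:
apply_moves(
  motion=[
    [1.6,0,0,0,0],
    [1.6,0,0,0,0],
    [1.6,0,0,0,0],
    [1.6,0,0,0,0],
    [1.6,0,0,0,0],
    [1.6,0,0,-1,0],
    [1.6,0,0,-2,0],
    [1.6,0,0,-3,0],
    [1.6,0,0,-3,0],
    [1.6,0,0,-3,0],
    [1.6,0,0,0,0],
  ],
)

```text
time_s: 32.35
tool_pos: [0.5274, 0.0743, 0.1935]
eef_rot: [179.4, 0.1, 95.3]
wrist_force: [0.4, 0.2, -2.3]
opening: 0.0202
```

Emit:
apply_moves(
  motion=[
    [1.6,3.27,-0.49,0,0],
    [1.6,3.27,-0.49,0,0],
    [1.6,3.27,-0.49,0,0],
    [1.6,3.27,-0.49,0,0],
    [1.6,3.27,-0.49,0,0],
    [1.6,3.27,-0.49,0,0],
    [1.6,3.27,-0.49,0,0],
    [1.6,3.27,-0.49,0,0],
    [1.6,3.27,-0.49,0,0],
    [1.6,3.27,-0.49,0,0],
    [1.6,0,0,0,0],
    [1.6,0,0,4,0],
    [1.6,0,0,4,0],
    [1.6,0,0,3,0],
    [1.6,0,0,0,0],
    [1.6,0,0,0,0],
  ],
)

```text
time_s: 33.95
tool_pos: [0.4455, 0.3946, 0.0774]
eef_rot: [-179.9, 0.1, 95.2]
wrist_force: [0.6, 1.0, -2.3]
opening: 0.0197
```

```bash
python3 - <<'E'
from h import *
st(); c=robot.camera("wrist"); save(c,"w7.png",None,.6)
E
```

```text
t 33.95 press [-23.9 448.9] z 77.4 world [0.4455 0.3946 0.0774] rpy [-1.7987e+02  7.0000e-02  9.5250e+01] F [ 0.6  1.  -2.3] open 19.7 q [ 31.8  17.8 108.1  -0.   54.2  26.5]
```

Emit:
apply_moves(
  motion=[
    [1.6,0,0,0.7,0],
    [1.6,0,0,0.6,0],
    [1.6,0,0,0,0],
  ],
)

```text
time_s: 34.3
tool_pos: [0.4457, 0.3953, 0.0652]
eef_rot: [-180.0, 0.0, 95.3]
wrist_force: [0.2, -0.3, -2.8]
opening: 0.0201
```

Emit:
apply_moves(
  motion=[
    [1.6,0,0,0.2,0],
    [1.6,0,0,0,0],
  ],
)

```text
time_s: 34.5
tool_pos: [0.4459, 0.3955, 0.0633]
eef_rot: [-180.0, 0.0, 95.3]
wrist_force: [0.3, -0.1, -2.6]
opening: 0.0198
```

Emit:
apply_moves(
  motion=[
    [1.6,0,0,0.2,0],
    [1.6,0,0,0,0],
  ],
)

```text
time_s: 34.7
tool_pos: [0.4462, 0.3958, 0.0624]
eef_rot: [180.0, -0.0, 95.3]
wrist_force: [-2.8, 0.1, 3.3]
opening: 0.0199
```

Emit:
apply_moves(
  motion=[
    [4,0,0,-0.1,0],
    [4,0,0,0,0],
    [4,0,0,0,0],
    [4,0,0,0,0],
    [4,0,0,-2,0],
    [4,0,0,-4,0],
    [4,0,0,-4,0],
    [4,0,0,-4,0],
    [4,-3.72,0.22,0,0],
    [4,-3.72,0.22,0,0],
    [4,-3.72,0.22,0,0],
    [4,-3.72,0.22,0,0],
    [4,-3.72,0.22,0,0],
    [4,-3.72,0.22,0,0],
    [4,-3.72,0.22,0,0],
    [4,-3.72,0.22,0,0],
    [4,-3.72,0.22,0,0],
    [4,-3.72,0.22,0,0],
    [4,-3.72,0.22,0,0],
    [4,0,0,0,0],
  ],
)

```text
time_s: 36.7
tool_pos: [0.5083, -0.0133, 0.2026]
eef_rot: [180.0, 0.1, 95.0]
wrist_force: [-0.3, 0.9, 1.9]
opening: 0.04
```

```bash
python3 - <<'E'
from h import *
st(); c=robot.camera("wrist"); stems(c,(-120,60,0,260),.074); print("tray"); stems(c,(-120,140,320,500),.066); t=robot.camera("top"); stems(t,(-120,140,320,500),.066,.01)
E
```

```text
t 36.7 press [ 1.2 36.9] z 202.6 world [ 0.5083 -0.0133  0.2026] rpy [1.7995e+02 8.0000e-02 9.4990e+01] F [-0.3  0.9  1.9] open 40.0 q [-1.29e+01 -2.40e+00  1.16e+02 -1.00e-01  6.63e+01 -1.79e+01]
blob 577 press [-36.1  61.6] mid [-36.6  61.1] size [21.3 21.5] z 0.0742 world [0.4688 0.0079 0.0742] rgb [164. 132.  91.]
blob 575 press [22.6 60.2] mid [22.9 59.8] size [21. 21.] z 0.0742 world [0.5274 0.0118 0.0742] rgb [164. 132.  91.]
tray
blob 27 press [ 60.1 421.4] mid [ 60.  422.2] size [16.7 17.8] z 0.0644 world [0.5316 0.375  0.0644] rgb [113.  93.  72.]
blob 35 press [-24.5 449.1] mid [-24.  449.5] size [18.4 21.3] z 0.0662 world [0.4449 0.3947 0.0662] rgb [119.  99.  76.]
```

Emit:
apply_moves(
  motion=[
    [4,2.3,2.15,0,0],
    [4,0,0,4,0],
    [4,0,0,4,0],
    [4,0,0,3,0],
    [4,0,0,1.5,0],
    [4,0,0,0.8,0],
    [4,0,0,0,0],
    [4,0,0,0,0],
  ],
)

```text
time_s: 37.6
tool_pos: [0.5281, 0.0152, 0.0709]
eef_rot: [179.8, 0.0, 95.3]
wrist_force: [-1.0, 0.7, -0.0]
opening: 0.0402
```

Emit:
apply_moves(
  motion=[
    [1.6,0,0,0,0],
    [1.6,0,0,0,0],
    [1.6,0,0,0,0],
    [1.6,0,0,0,0],
    [1.6,0,0,0,0],
    [1.6,0,0,-1,0],
    [1.6,0,0,-2,0],
    [1.6,0,0,-3,0],
    [1.6,0,0,-3,0],
    [1.6,0,0,-3,0],
    [1.6,0,0,0,0],
  ],
)

```text
time_s: 38.7
tool_pos: [0.5295, 0.0147, 0.1945]
eef_rot: [179.4, 0.1, 95.3]
wrist_force: [0.5, -0.6, -0.9]
opening: 0.0196
```

Emit:
apply_moves(
  motion=[
    [1.6,3.26,0.175,0,0],
    [1.6,3.26,0.175,0,0],
    [1.6,3.26,0.175,0,0],
    [1.6,3.26,0.175,0,0],
    [1.6,3.26,0.175,0,0],
    [1.6,3.26,0.175,0,0],
    [1.6,3.26,0.175,0,0],
    [1.6,3.26,0.175,0,0],
    [1.6,3.26,0.175,0,0],
    [1.6,0,0,0,0],
    [1.6,0,0,0,0],
  ],
)

```text
time_s: 39.8
tool_pos: [0.5145, 0.3088, 0.1873]
eef_rot: [-179.8, 0.1, 95.4]
wrist_force: [0.3, -0.5, -2.6]
opening: 0.0194
```

```bash
python3 - <<'E'
from h import *
st(); c=robot.camera("wrist"); save(c,"w8.png",None,1); print("tray"); stems(c,(-120,140,320,500),.066); stems(c,(-120,60,0,260),.074)
E
```

```text
t 39.8 press [ 37.  357.1] z 187.3 world [0.5145 0.3088 0.1873] rpy [-1.7982e+02  8.0000e-02  9.5360e+01] F [ 0.3 -0.5 -2.6] open 19.4 q [ 21.3  10.4 104.1  -0.   65.7  16. ]
tray
blob 775 press [-23.4 449.9] mid [-23.9 450. ] size [21.7 21.3] z 0.0662 world [0.4458 0.3957 0.0662] rgb [178. 144.  99.]
blob 662 press [ 61.3 424. ] mid [ 61.5 423.9] size [20.9 20.2] z 0.0663 world [0.5326 0.3777 0.0663] rgb [183. 148. 102.]
```

View pics/w8.png

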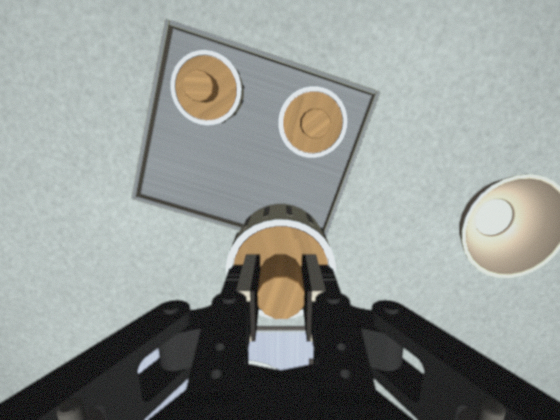

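Emit:
apply_moves(
  motion=[
    [1.6,0,0,4,0],
    [1.6,0,0,4,0],
    [1.6,0,0,3,0],
    [1.6,0,0,0.6,0],
    [1.6,0,0,0.5,0],
    [1.6,0,0,0,0],
    [1.6,0,0,0,0],
  ],
)

```text
time_s: 40.55
tool_pos: [0.5172, 0.309, 0.0705]
eef_rot: [179.8, -0.1, 95.3]
wrist_force: [0.8, -0.4, -1.7]
opening: 0.0195
```

Emit:
apply_moves(
  motion=[
    [1.6,0,0,0.2,0],
    [1.6,0,0,0,0],
  ],
)

```text
time_s: 40.75
tool_pos: [0.5162, 0.309, 0.0674]
eef_rot: [179.9, -0.0, 95.3]
wrist_force: [0.1, -0.5, -1.7]
opening: 0.0197
```

Emit:
apply_moves(
  motion=[
    [1.6,0,0,0.15,0],
    [1.6,0,0,0,0],
  ],
)

```text
time_s: 40.95
tool_pos: [0.5155, 0.3088, 0.0649]
eef_rot: [180.0, -0.0, 95.3]
wrist_force: [-0.1, 0.1, -2.8]
opening: 0.0202
```

Emit:
apply_moves(
  motion=[
    [1.6,0,0,0.15,0],
    [1.6,0,0,0,0],
  ],
)

```text
time_s: 41.15
tool_pos: [0.5157, 0.3088, 0.0634]
eef_rot: [180.0, -0.0, 95.3]
wrist_force: [0.2, 0.3, -0.8]
opening: 0.0195
```

Emit:
apply_moves(
  motion=[
    [1.6,0,0,0.15,0],
    [1.6,0,0,0,0],
  ],
)

```text
time_s: 41.35
tool_pos: [0.5158, 0.3089, 0.0634]
eef_rot: [-180.0, 0.0, 95.3]
wrist_force: [-4.0, -1.7, 5.7]
opening: 0.0199
```

Emit:
apply_moves(
  motion=[
    [1.6,0,0,0.1,0],
    [1.6,0,0,0,0],
  ],
)

```text
time_s: 41.55
tool_pos: [0.5158, 0.309, 0.0634]
eef_rot: [-179.9, 0.0, 95.3]
wrist_force: [-6.0, -2.4, 10.8]
opening: 0.0197
```

Emit:
apply_moves(
  motion=[
    [4,0,0,-0.2,0],
    [4,0,0,0,0],
    [4,0,0,0,0],
    [4,0,0,0,0],
    [4,0,0,-2,0],
    [4,0,0,-4,0],
    [4,0,0,-4,0],
    [4,0,0,-4,0],
    [4,-3.58,-0.82,0,0],
    [4,-3.58,-0.82,0,0],
    [4,-3.58,-0.82,0,0],
    [4,-3.58,-0.82,0,0],
    [4,-3.58,-0.82,0,0],
    [4,-3.58,-0.82,0,0],
    [4,-3.58,-0.82,0,0],
    [4,-3.58,-0.82,0,0],
    [4,-3.58,-0.82,0,0],
    [4,0,0,0,0],
    [4,0,0,0,0],
  ],
)

```text
time_s: 43.45
tool_pos: [0.4716, -0.0194, 0.2027]
eef_rot: [-180.0, -0.0, 95.1]
wrist_force: [-0.6, -0.4, 0.9]
opening: 0.04
```

```bash
python3 - <<'E'
from h import *
st(); c=robot.camera("wrist"); stems(c,(-140,60,0,260),.074); print("tray"); t=robot.camera("top"); stems(t,(-120,140,320,500),.066,.01)
E
```

```text
t 43.45 press [-35.8  34.2] z 202.7 world [ 0.4716 -0.0194  0.2027] rpy [-1.800e+02 -3.000e-02  9.515e+01] F [-0.6 -0.4  0.9] open 40.0 q [-14.7  -7.4 120.6   0.   66.8 -19.9]
blob 576 press [-36.8  61.7] mid [-36.8  61.2] size [20.9 20.9] z 0.0742 world [0.4681 0.0079 0.0742] rgb [160. 129.  89.]
tray
blob 26 press [ 59.9 421.5] mid [ 59.8 421.2] size [17.4 18.7] z 0.0649 world [0.5314 0.375  0.0649] rgb [113.  93.  72.]
blob 32 press [ 35.  352.8] mid [ 35.1 353. ] size [20.7 20.5] z 0.0652 world [0.5129 0.3043 0.0652] rgb [116.  96.  74.]
blob 37 press [-24.4 449.2] mid [-24.9 450.5] size [20.9 21.7] z 0.065 world [0.4449 0.3949 0.065 ] rgb [116.  96.  74.]
```

Emit:
apply_moves(
  motion=[
    [4,2.5,-0.1,0,0],
    [4,0,0,4,0],
    [4,0,0,4,0],
    [4,0,0,3,0],
    [4,0,0,1.5,0],
    [4,0,0,0.8,0],
    [4,0,0,0,0],
    [4,0,0,0,0],
  ],
)

```text
time_s: 44.35
tool_pos: [0.4693, 0.0063, 0.0707]
eef_rot: [179.9, 0.0, 95.3]
wrist_force: [-0.8, -0.3, 0.7]
opening: 0.0396
```

Emit:
apply_moves(
  motion=[
    [1.6,0,0,0,0],
    [1.6,0,0,0,0],
    [1.6,0,0,0,0],
    [1.6,0,0,0,0],
    [1.6,0,0,0,0],
    [1.6,0,0,-1,0],
    [1.6,0,0,-2,0],
    [1.6,0,0,-3,0],
    [1.6,0,0,-3,0],
    [1.6,0,0,-3,0],
    [1.6,0,0,0,0],
  ],
)

```text
time_s: 45.45
tool_pos: [0.4711, 0.0053, 0.1948]
eef_rot: [179.4, 0.2, 95.3]
wrist_force: [0.6, -0.7, -0.9]
opening: 0.0198
```

Emit:
apply_moves(
  motion=[
    [1.6,3.18,-0.09,0,0],
    [1.6,3.18,-0.09,0,0],
    [1.6,3.18,-0.09,0,0],
    [1.6,3.18,-0.09,0,0],
    [1.6,3.18,-0.09,0,0],
    [1.6,3.18,-0.09,0,0],
    [1.6,3.18,-0.09,0,0],
    [1.6,3.18,-0.09,0,0],
    [1.6,3.18,-0.09,0,0],
    [1.6,3.18,-0.09,0,0],
    [1.6,0,0,0,0],
    [1.6,0,0,0,0],
  ],
)

```text
time_s: 46.65
tool_pos: [0.4292, 0.3215, 0.1881]
eef_rot: [-179.8, 0.1, 95.4]
wrist_force: [0.5, 0.9, -2.1]
opening: 0.0199
```

```bash
python3 - <<'E'
from h import *
st(); c=robot.camera("wrist"); save(c,"w9.png",None,.8); print("tray"); stems(c,(-120,140,320,500),.066)
E
```

```text
t 46.65 press [-46.7 377.6] z 188.1 world [0.4292 0.3215 0.1881] rpy [-1.7985e+02  9.0000e-02  9.5360e+01] F [ 0.5  0.9 -2.1] open 19.9 q [ 26.    2.4 112.8  -0.   65.   20.7]
tray
blob 663 press [-24.2 450.3] mid [-24.2 450.4] size [21.4 20.6] z 0.0664 world [0.445  0.396  0.0664] rgb [185. 150. 103.]
blob 683 press [ 60.2 424. ] mid [ 61.  423.9] size [21.8 20.8] z 0.0661 world [0.5314 0.3776 0.0661] rgb [173. 140.  96.]
blob 559 press [ 36.6 354.7] mid [ 37.3 353.7] size [21.2 21.2] z 0.0659 world [0.5143 0.3064 0.0659] rgb [173. 140.  96.]
```

View pics/w9.png

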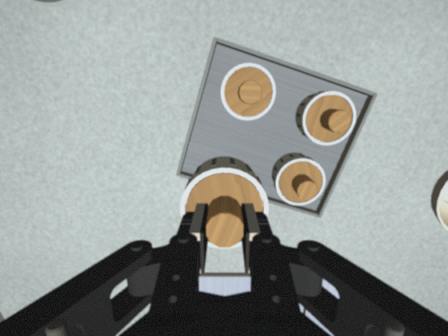

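Emit:
apply_moves(
  motion=[
    [1.6,0,0,4,0],
    [1.6,0,0,4,0],
    [1.6,0,0,3,0],
    [1.6,0,0,0.8,0],
    [1.6,0,0,0.5,0],
    [1.6,0,0,0,0],
    [1.6,0,0,0,0],
  ],
)

```text
time_s: 47.4
tool_pos: [0.4317, 0.3222, 0.0687]
eef_rot: [179.8, -0.1, 95.2]
wrist_force: [0.2, -0.3, -1.7]
opening: 0.0202
```

Emit:
apply_moves(
  motion=[
    [1.6,0,0,0.2,0],
    [1.6,0,0,0,0],
  ],
)

```text
time_s: 47.6
tool_pos: [0.4308, 0.3221, 0.0658]
eef_rot: [179.9, -0.0, 95.3]
wrist_force: [-0.1, 0.1, -0.9]
opening: 0.0197
```

Emit:
apply_moves(
  motion=[
    [1.6,0,0,0.15,0],
    [1.6,0,0,0,0],
  ],
)

```text
time_s: 47.8
tool_pos: [0.4304, 0.3219, 0.0635]
eef_rot: [180.0, -0.0, 95.3]
wrist_force: [-0.3, 0.5, -2.3]
opening: 0.0197
```

Emit:
apply_moves(
  motion=[
    [1.6,0,0,0.15,0],
    [1.6,0,0,0,0],
  ],
)

```text
time_s: 48.0
tool_pos: [0.4305, 0.322, 0.0634]
eef_rot: [-180.0, 0.0, 95.3]
wrist_force: [-3.7, -1.4, 8.1]
opening: 0.0196
```

Emit:
apply_moves(
  motion=[
    [4,0,0,-0.1,0],
    [4,0,0,0,0],
    [4,0,0,0,0],
    [4,0,0,0,0],
    [4,0,0,-2,0],
    [4,0,0,-4,0],
    [4,0,0,-4,0],
    [4,0,0,-4,0],
    [4,0,0,-4,0],
    [3.2,-4,1.24,0,0],
    [3.2,-4,1.24,0,0],
    [3.2,-4,1.24,0,0],
    [3.2,-4,1.24,0,0],
    [3.2,-4,1.24,0,0],
    [3.2,-4,1.24,0,0],
    [3.2,-4,1.24,0,0],
    [3.2,-4,1.24,0,0],
    [3.2,-4,1.24,0,0],
    [3.2,-4,1.24,0,0],
    [3.2,-4,1.24,0,0],
  ],
)

```text
time_s: 50.0
tool_pos: [0.6069, -0.1056, 0.2425]
eef_rot: [-180.0, -0.0, 95.3]
wrist_force: [1.0, 0.4, 1.1]
opening: 0.032
```

Emit:
apply_moves(
  motion=[
    [3.2,0,0,0,0.133],
    [3.2,0,0,0,0.133],
    [3.2,0,0,0,0.133],
    [3.2,0,0,0,0.133],
    [3.2,0,0,0,0.133],
    [3.2,0,0,0,0.133],
    [3.2,0,0,0,0.133],
    [3.2,0,0,0,0.133],
    [3.2,0,0,0,0.133],
    [3.2,0,0,0,0.133],
    [3.2,0,0,0,0.133],
    [3.2,0,0,0,0.133],
    [3.2,0,0,0,0],
    [3.2,0,0,0,0],
  ],
)

```text
time_s: 51.4
tool_pos: [0.6064, -0.1039, 0.2426]
eef_rot: [-180.0, 0.0, 4.0]
wrist_force: [0.4, 0.1, -0.1]
opening: 0.0321
```

```bash
python3 - <<'E'
from h import *
swing(); t=robot.camera("top"); stems(t,(-140,140,0,500),.066,.012); save(t,"top2.png",(140,145,380,290),3.3)
E
```

```text
t 51.4 press [ 90.7 -62.2] z 242.6 world [ 0.6064 -0.1039  0.2426] rpy [-1.7999e+02  2.0000e-02  3.9900e+00] F [ 0.4  0.1 -0.1] open 32.1 q [-19.2   9.2  99.4  -0.   71.4  66.9]
tcp r 99.8449088308255 swing 1.6233758660508912 yawp -1.2742006362559293
765
handle [152.5022869   -4.36482932] 152.56473787798663 1.5994099176435566
blob 26 press [ 60.3 421.1] mid [ 60.8 422.2] size [14.9 19.6] z 0.0657 world [0.5318 0.3746 0.0657] rgb [116.  96.  74.]
blob 32 press [ 35.5 352.7] mid [ 35.7 352.7] size [18.2 20.7] z 0.0647 world [0.5135 0.3042 0.0647] rgb [118.  97.  76.]
blob 37 press [-25. 449.] mid [-25.  449.7] size [20.  21.9] z 0.0652 world [0.4443 0.3946 0.0652] rgb [117.  97.  75.]
blob 35 press [-46.3 379.7] mid [-46.  380.1] size [18.1 20.9] z 0.0658 world [0.4294 0.3237 0.0658] rgb [127. 105.  81.]
```

View pics/top2.png

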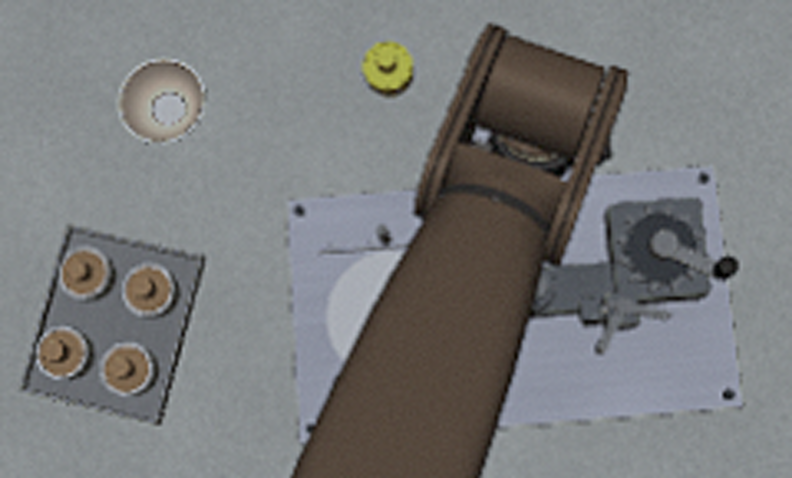

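Emit:
apply_moves(
  motion=[
    [3.2,2.5,-0.1,0,0],
    [3.2,2.6,-0.1,0,0],
    [3.2,0,0,0,0],
    [3.2,0,0,3,0],
    [3.2,0,0,3,0],
    [3.2,0,0,1.2,0],
    [3.2,0,0,0,0],
    [3.2,0,0,0,0],
  ],
)

```text
time_s: 52.3
tool_pos: [0.6576, -0.0987, 0.1719]
eef_rot: [180.0, -0.1, 3.8]
wrist_force: [-0.2, -1.0, 0.3]
opening: 0.0318
```

Emit:
apply_moves(
  motion=[
    [3.2,0,-0.45,0,-0.03],
    [3.2,-0.03,-0.9,0,-0.06],
    [3.2,-0.03,-0.9,0,-0.06],
    [3.2,-0.03,-0.9,0,-0.06],
    [3.2,-0.03,-0.9,0,-0.06],
    [3.2,-0.03,-0.9,0,-0.06],
    [3.2,-0.03,-0.9,0,-0.06],
    [3.2,-0.03,-0.9,0,-0.06],
    [3.2,0,0,0,0],
  ],
)

```text
time_s: 53.2
tool_pos: [0.6384, -0.0335, 0.1729]
eef_rot: [179.9, -0.1, 29.7]
wrist_force: [-0.1, -0.1, 0.1]
opening: 0.0324
```

```bash
python3 - <<'E'
from h import *
swing()
E
```

```text
t 53.2 press [129.    4.9] z 172.9 world [ 0.6384 -0.0335  0.1729] rpy [ 1.799e+02 -1.400e-01  2.973e+01] F [-0.1 -0.1  0.1] open 32.4 q [-12.1  15.8  99.3   0.   64.8  48.2]
tcp r 151.2590023060959 swing 1.1495215833357064 yawp 24.4674725716974
2731
handle [142.58929588  57.13029369] 153.60852110829924 1.189718295177077
```

Emit:
apply_moves(
  motion=[
    [3.2,-0.03,-0.9,0,-0.06],
    [3.2,-0.03,-0.9,0,-0.06],
    [3.2,-0.03,-0.9,0,-0.06],
    [3.2,-0.03,-0.9,0,-0.06],
    [3.2,-0.03,-0.9,0,-0.06],
    [3.2,-0.03,-0.9,0,-0.06],
    [3.2,-0.03,-0.9,0,-0.06],
    [3.2,-0.03,-0.9,0,-0.06],
    [3.2,-0.03,-0.9,0,-0.06],
    [3.2,-0.03,-0.9,0,-0.06],
    [3.2,-0.03,-0.9,0,-0.06],
    [3.2,-0.03,-0.9,0,-0.06],
    [3.2,-0.03,-0.9,0,-0.06],
    [3.2,-0.03,-0.9,0,-0.06],
    [3.2,-0.03,-0.9,0,-0.06],
    [3.2,-0.03,-0.9,0,-0.06],
    [3.2,-0.03,-0.9,0,-0.06],
    [3.2,-0.03,-0.9,0,-0.06],
    [3.2,0,0,0,0],
  ],
)

```text
time_s: 55.15
tool_pos: [0.5031, 0.0409, 0.1718]
eef_rot: [179.9, 0.0, 91.4]
wrist_force: [-0.1, 0.2, 0.2]
opening: 0.0321
```

Emit:
apply_moves(
  motion=[
    [3.2,0,-0.45,0,-0.03],
    [3.2,0,-0.45,0,-0.03],
    [3.2,0,0,0,0],
  ],
)

```text
time_s: 55.45
tool_pos: [0.4948, 0.0404, 0.1716]
eef_rot: [179.9, 0.0, 94.8]
wrist_force: [-1.2, -0.1, 0.1]
opening: 0.0322
```

Emit:
apply_moves(
  motion=[
    [3.2,0,-0.4,0,-0.02],
    [3.2,0,-0.3,0,-0.02],
    [3.2,0,0,0,0],
  ],
)

```text
time_s: 55.75
tool_pos: [0.4881, 0.0398, 0.1715]
eef_rot: [179.8, 0.1, 97.2]
wrist_force: [3.0, -1.0, -0.1]
opening: 0.0319
```

```bash
python3 - <<'E'
from h import *
swing()
E
```

```text
t 55.75 press [-13.9  91.6] z 171.5 world [0.4881 0.0398 0.1715] rpy [1.7983e+02 5.0000e-02 9.7210e+01] F [ 3.  -1.  -0.1] open 31.9 q [ -7.2  -2.8 119.9  -0.   62.7 -14.4]
tcp r 148.69990141133417 swing -0.03319950462559551 yawp 91.9528296847036
2745
handle [  1.12742533 154.41855921] 154.42267487289087 0.007300970172635646
```

Emit:
apply_moves(
  motion=[
    [3.2,0,-0.2,0,0],
    [3.2,0,0,0,0],
  ],
)

```text
time_s: 56.0
tool_pos: [0.4878, 0.0397, 0.1716]
eef_rot: [179.5, 0.1, 97.2]
wrist_force: [10.4, -0.7, -3.6]
opening: 0.0319
```

Emit:
apply_moves(
  motion=[
    [3.2,0,-0.2,0,0],
    [3.2,0,0,0,0],
  ],
)

```text
time_s: 56.2
tool_pos: [0.4875, 0.0396, 0.1716]
eef_rot: [179.2, 0.1, 97.1]
wrist_force: [16.3, 1.5, -8.3]
opening: 0.0325
```

Emit:
apply_moves(
  motion=[
    [3.2,0,-0.2,0,0],
    [3.2,0,0,0,0],
  ],
)

```text
time_s: 56.4
tool_pos: [0.4872, 0.0395, 0.1717]
eef_rot: [178.9, 0.1, 97.1]
wrist_force: [23.5, 1.5, -12.6]
opening: 0.0322
```

Emit:
apply_moves(
  motion=[
    [3.2,0,-0.15,0,0],
    [3.2,0,0,0,0],
  ],
)

```text
time_s: 56.6
tool_pos: [0.487, 0.0394, 0.1717]
eef_rot: [178.7, 0.1, 97.1]
wrist_force: [27.5, 2.9, -15.4]
opening: 0.0321
```

Emit:
apply_moves(
  motion=[
    [3.2,0,0.65,0,0],
    [3.2,0,0.65,0,0],
    [3.2,0,0,0,0],
    [3.2,0,0,-3,0],
    [3.2,0,0,-3,0],
    [3.2,0,0,-3,0.033],
    [0,-3.2,-1.15,0,0],
    [0,-3.2,-1.15,0,0],
    [0,-3.2,-1.15,0,0],
    [0,-3.2,-1.15,0,0],
    [0,-3.2,-1.15,0,0],
    [0,-3.2,-1.15,0,0],
    [0,0,0,0,0],
    [0,0,0,0,0],
  ],
)

```text
time_s: 58.0
tool_pos: [0.441, -0.1568, 0.2603]
eef_rot: [-179.9, -0.1, 95.2]
wrist_force: [0.4, 0.3, 0.0]
opening: -0.0002
```

```bash
python3 - <<'E'
from h import *
st(); c=robot.camera("top"); cl=cloud(c); P=topress(cl)
def f(n,z0,z1,x0,x1,y0,y1):
    m=(cl[...,2]>z0)&(cl[...,2]<z1)&(P[...,0]>x0)&(P[...,0]<x1)&(P[...,1]>y0)&(P[...,1]<y1); print(n,m.sum(),P[m].mean(0).round(1) if m.any() else "")
f("handle",.17,.195,-40,40,60,130); f("knob",.125,.15,-60,60,-290,-200); f("tab",.1,.12,-100,-45,-170,-90)
E
```

```text
t 58.0 press [-78.9 -99.8] z 260.3 world [ 0.441  -0.1568  0.2603] rpy [-1.7991e+02 -1.0000e-01  9.5220e+01] F [0.4 0.3 0. ] open -0.2 q [-32.  -11.1 117.6   0.   73.6 -37.3]
handle 28 [-9.8 94.3]
knob 32 [  -2.  -250.9]
tab 0
```

Emit:
apply_moves(
  motion=[
    [0,0,0,4,0],
    [0,0,0,4,0],
    [0,0,0,3.5,0],
    [0,0,0,2,0],
    [0,0,0,1.1,0],
    [0,0,0,0,0],
  ],
)

```text
time_s: 58.65
tool_pos: [0.4411, -0.1553, 0.1134]
eef_rot: [-179.8, -0.1, 95.4]
wrist_force: [0.2, -0.4, -0.7]
opening: 0.0001
```

Emit:
apply_moves(
  motion=[
    [0,-0.4,0,0,0],
    [0,-0.4,0,0,0],
    [0,-0.4,0,0,0],
    [0,-0.4,0,0,0],
    [0,-0.4,0,0,0],
    [0,-0.4,0,0,0],
    [0,-0.4,0,0,0],
    [0,-0.2,0,0,0],
    [0,0,0,0,0],
  ],
)

```text
time_s: 59.55
tool_pos: [0.4389, -0.1856, 0.1141]
eef_rot: [-179.0, -0.4, 95.4]
wrist_force: [-18.4, 1.2, 9.2]
opening: 0.0001
```

Emit:
apply_moves(
  motion=[
    [0,1,0,0,0],
    [0,1.5,0,0,0],
    [0,1,0,0,0],
    [0,0,0,-3,0],
    [0,0,0,-4,0],
    [0,0,0,-4,0],
    [0,0,0,-3.6,0],
    [0,-3,0,0,0.15],
    [0,-3,0,0,0],
    [0,-3,0,0,0],
    [0,-3,0,0,0],
    [0,0,0,0,0],
  ],
)

```text
time_s: 60.75
tool_pos: [0.4393, -0.2743, 0.2616]
eef_rot: [179.9, 0.1, 86.6]
wrist_force: [0.8, 1.3, 0.3]
opening: 0.0001
```

```bash
python3 - <<'E'
from h import *
st(); c=robot.camera("wrist"); save(c,"w10.png",None,1); cl=cloud(c); P=topress(cl)
m=(cl[...,2]>.107)&(cl[...,2]<.118)&(P[...,0]>-100)&(P[...,0]<-50)&(P[...,1]>-200)&(P[...,1]<-90); print("tab",m.sum(),P[m].mean(0) if m.any() else "")
E
```

```text
t 60.75 press [ -91.4 -216.7] z 261.6 world [ 0.4393 -0.2743  0.2616] rpy [1.799e+02 1.300e-01 8.658e+01] F [0.8 1.3 0.3] open 0.1 q [-43.2  -4.4 111.5  -0.   72.7 -39.8]
tab 183 [ -66.27821355 -124.78072234]
```

View pics/w10.png

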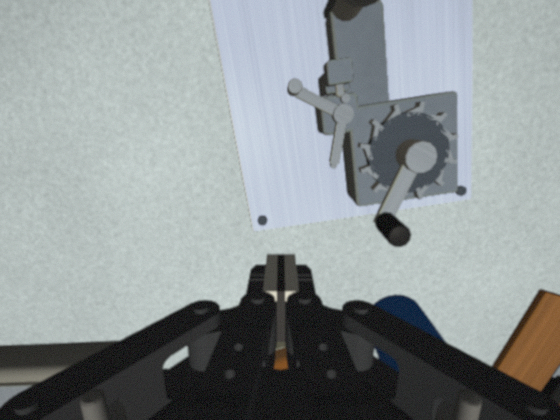

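Emit:
apply_moves(
  motion=[
    [0,0,0,0,0.142],
    [0,0,0,0,0.142],
    [0,0,0,0,0.142],
    [0,0,0,0,0.142],
    [0,0,0,0,0.142],
    [0,0,0,0,0.142],
    [0,0,0,0,0.142],
    [0,0,0,0,0.142],
    [0,0,0,0,0.142],
    [0,0,0,0,0.142],
    [0,0.46,-2.96,0,0],
    [0,0.46,-2.96,0,0],
    [0,0.46,-2.96,0,0],
    [0,0.46,-2.96,0,0],
    [0,0,0,0,0],
    [0,0,0,0,0],
  ],
)

```text
time_s: 62.4
tool_pos: [0.4465, -0.1508, 0.2612]
eef_rot: [180.0, -0.1, 5.5]
wrist_force: [1.0, -0.9, 0.7]
opening: -0.0
```

```bash
python3 - <<'E'
from h import *
st()
E
```

```text
t 62.4 press [-72.9 -94.3] z 261.2 world [ 0.4465 -0.1508  0.2612] rpy [ 1.7995e+02 -6.0000e-02  5.5300e+00] F [ 1.  -0.9  0.7] open -0.0 q [-31.  -10.8 117.3  -0.   73.5  53.4]
```

Emit:
apply_moves(
  motion=[
    [0,0,0,4,0],
    [0,0,0,4,0],
    [0,0,0,3.5,0],
    [0,0,0,2,0],
    [0,0,0,1.1,0],
    [0,0,0,0,0],
  ],
)

```text
time_s: 63.0
tool_pos: [0.4455, -0.152, 0.1135]
eef_rot: [-179.9, 0.1, 5.3]
wrist_force: [-0.4, -0.9, 0.1]
opening: -0.0001
```

Emit:
apply_moves(
  motion=[
    [0,0,0.4,0,0],
    [0,0,0.4,0,0],
    [0,0,0.4,0,0],
    [0,0,0.3,0,0],
    [0,0,0,0,0],
  ],
)

```text
time_s: 63.5
tool_pos: [0.4473, -0.1668, 0.1154]
eef_rot: [-179.9, 0.1, 5.4]
wrist_force: [-2.1, 0.8, 0.7]
opening: -0.0002
```

Emit:
apply_moves(
  motion=[
    [0,0,0.3,0,0],
    [0,0,0.3,0,0],
    [0,0,0,0,0],
  ],
)

```text
time_s: 63.8
tool_pos: [0.4485, -0.1735, 0.1151]
eef_rot: [179.9, -0.0, 5.4]
wrist_force: [-1.2, 1.0, -0.6]
opening: -0.0001
```

Emit:
apply_moves(
  motion=[
    [0,0,0.3,0,0],
    [0,0,0.3,0,0],
    [0,0,0,0,0],
  ],
)

```text
time_s: 64.1
tool_pos: [0.4495, -0.1799, 0.1153]
eef_rot: [179.9, -0.1, 5.4]
wrist_force: [-0.3, 0.1, 0.3]
opening: 0.0002
```

```bash
python3 - <<'E'
from h import *
st(); c=robot.camera("top"); cl=cloud(c); P=topress(cl); m=(cl[...,2]>.1)&(cl[...,2]<.12)&(P[...,0]>-100)&(P[...,0]<-45)&(P[...,1]>-190)&(P[...,1]<-90); print(m.sum(),P[m].mean(0) if m.any() else "")
E
```

```text
t 64.1 press [ -72.5 -123.6] z 115.3 world [ 0.4495 -0.1799  0.1153] rpy [ 1.7988e+02 -1.1000e-01  5.3600e+00] F [-0.3  0.1  0.3] open 0.2 q [-33.8   1.1 122.7  -0.   56.   50.8]
0
```

Emit:
apply_moves(
  motion=[
    [0,0,0.3,0,0],
    [0,0,0,0,0],
    [0,0,-1,0,0],
    [0,0,-1.5,0,0],
    [0,0,-0.8,0,0],
    [0,0,0,-3,0],
    [0,0,0,-4,0],
    [0,0,0,-4,0],
    [0,0,0,-3.6,0],
    [0,0,0,-3,0],
    [0,-1,3.5,0,0],
    [0,0,3.5,0,-0.1],
    [0,0,3.5,0,-0.14],
    [0,0,2,0,-0.14],
    [0,0,0,0,-0.14],
    [0,0,0,0,-0.14],
    [0,0,0,0,0],
    [0,0,0,0,0],
  ],
)

```text
time_s: 65.95
tool_pos: [0.4559, -0.2721, 0.2907]
eef_rot: [-180.0, 0.0, 43.1]
wrist_force: [0.5, -1.2, 0.2]
opening: -0.0003
```

```bash
python3 - <<'E'
from h import *
st(); c=robot.camera("wrist"); save(c,"w11.png",None,1); cl=cloud(c); P=topress(cl)
m=(cl[...,2]>.107)&(cl[...,2]<.118)&(P[...,0]>-100)&(P[...,0]<-50)&(P[...,1]>-200)&(P[...,1]<-90); print("tab",m.sum(),P[m].mean(0) if m.any() else "")
m=(cl[...,2]>.136)&(cl[...,2]<.148)&(P[...,1]<-200)&(P[...,1]>-300); k=P[m].mean(0)-[33,-197.5]; print("knob",m.sum(),k,np.degrees(np.arctan2(k[1],k[0])))
E
```

```text
t 65.95 press [ -74.6 -216. ] z 290.7 world [ 0.4559 -0.2721  0.2907] rpy [-179.99    0.     43.07] F [ 0.5 -1.2  0.2] open -0.3 q [-41.8  -3.7 107.8   0.   75.9   5.1]
tab 134 [ -73.73964823 -148.33131138]
knob 432 [-31.87781233 -54.95411167] -120.11718725180295
```

View pics/w11.png

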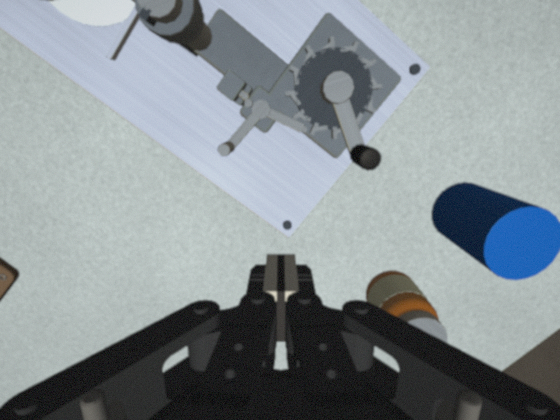

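```bash
python3 - <<'E'
from h import *
a=cv2.imread("pics/top0.png"); c=robot.camera("top"); b=c["img"][:,:,::-1]
s=lambda i:cv2.resize(i[190:275,222:370],None,fx=5,fy=5,interpolation=cv2.INTER_CUBIC)
cv2.imwrite("pics/cmp.png",cv2.resize(np.vstack([s(a),s(b)]),None,fx=.7,fy=.7,interpolation=cv2.INTER_AREA))
cl=cloud(c); P=topress(cl); m=(cl[...,2]>.098)&(cl[...,2]<.12)&(P[...,0]>-100)&(P[...,0]<-45)&(P[...,1]>-190)&(P[...,1]<-90); print(m.sum(),P[m].mean(0) if m.any() else "")
E
```

```text
4 [ -74.39339772 -142.92239459]
```

View pics/cmp.png

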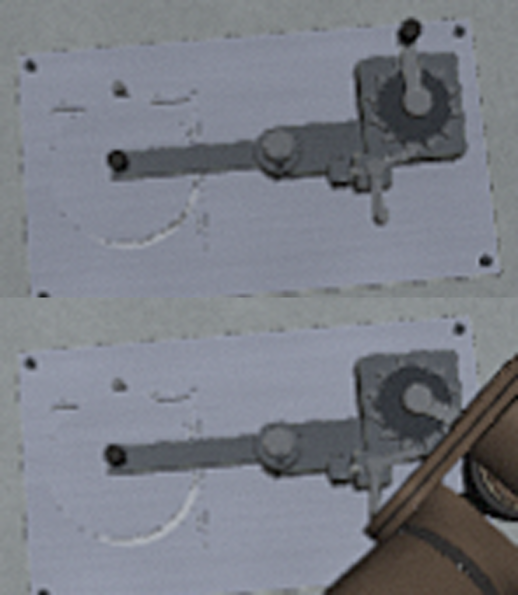

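Emit:
apply_moves(
  motion=[
    [0,2.8,-3,0,0],
    [0,2.8,-3,0,0],
    [0,2.8,-3,0,0],
    [0,2.8,-3,0,0],
    [0,2.8,-3,0,0],
    [0,2.8,-3,0,0],
    [0,2.8,-3,0,0],
    [0,2.8,-3,0,0],
    [0,0,0,0,0],
    [0,0,0,0,0],
  ],
)

```text
time_s: 67.05
tool_pos: [0.4547, 0.0562, 0.2909]
eef_rot: [180.0, 0.0, 43.3]
wrist_force: [0.2, -0.7, -0.7]
opening: -0.0
```

```bash
python3 - <<'E'
from h import *
st(); a=cv2.imread("pics/top0.png"); c=robot.camera("top"); b=c["img"][:,:,::-1]
s=lambda i:cv2.resize(i[190:265,300:370],None,fx=5,fy=5,interpolation=cv2.INTER_CUBIC)
cv2.imwrite("pics/cmp2.png",np.hstack([s(a),s(b)]))
cl=cloud(c); P=topress(cl); m=(cl[...,2]>.098)&(cl[...,2]<.12)&(P[...,0]>-100)&(P[...,0]<-45)&(P[...,1]>-190)&(P[...,1]<-90); print(m.sum(),P[m].mean(0) if m.any() else "")
stems(c,(-140,140,320,500),.066,.012)
E
```

```text
t 67.05 press [-45.7 111.1] z 290.9 world [0.4547 0.0562 0.2909] rpy [1.7997e+02 1.0000e-02 4.3300e+01] F [ 0.2 -0.7 -0.7] open -0.0 q [ -5.7 -14.  116.8  -0.   77.2  41.1]
12 [ -76.84786424 -145.76638222]
blob 27 press [ 59.9 420.9] mid [ 60. 421.] size [17.5 18.2] z 0.0656 world [0.5315 0.3744 0.0656] rgb [111.  92.  71.]
blob 34 press [ 35.1 352.2] mid [ 34.3 353.3] size [20.2 19.5] z 0.0648 world [0.5131 0.3037 0.0648] rgb [112.  92.  71.]
blob 38 press [-24.4 448.8] mid [-23.7 449.8] size [18.5 21.3] z 0.0646 world [0.4449 0.3945 0.0646] rgb [114.  94.  73.]
blob 35 press [-46.3 379.8] mid [-45.7 380.1] size [18.5 19.4] z 0.0654 world [0.4295 0.3238 0.0654] rgb [125. 103.  80.]
```

View pics/cmp2.png

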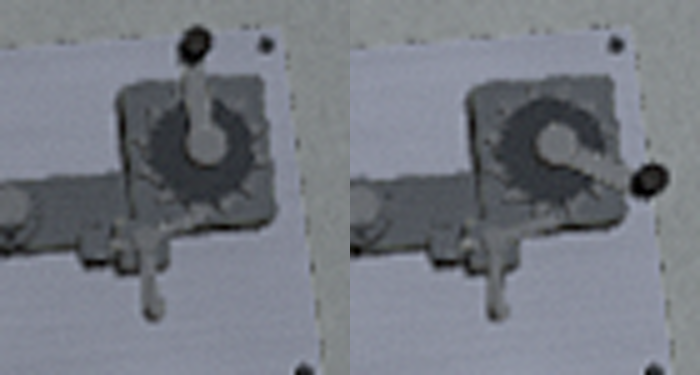

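Emit:
apply_moves(
  motion=[
    [0,-2.8,3,0,0],
    [0,-2.8,3,0,0],
    [0,-2.8,3,0,0],
    [0,-2.8,3,0,0],
    [0,-2.8,3,0,0],
    [0,-2.8,3,0,0],
    [0,-2.8,3,0,0],
    [0,-0.4,0.5,4.2,0],
  ],
)

```text
time_s: 67.9
tool_pos: [0.4581, -0.2462, 0.2551]
eef_rot: [179.1, -0.0, 42.8]
wrist_force: [1.4, -0.1, -0.4]
opening: 0.0
```

Emit:
apply_moves(
  motion=[
    [0,0,0,0,-0.1458],
    [0,0,0,0,-0.1458],
    [0,0,0,0,-0.1458],
    [0,0,0,0,-0.1458],
    [0,0,0,0,-0.1458],
    [0,0,0,0,-0.1458],
    [0,0,0,0,-0.1458],
    [0,0,0,0,-0.1458],
    [0,0,0,0,-0.1458],
    [0,0,0,0,-0.1458],
    [0,0,0,0,-0.1458],
    [0,0,0,0,-0.1458],
    [0,0,0,0,-0.1458],
    [0,0,0,0,-0.1458],
    [0,0,0,0,-0.1458],
    [0,0,0,0,-0.1458],
    [0,0,0,0,-0.1458],
    [0,0,0,0,0],
    [0,0,0,0,0],
  ],
)

```text
time_s: 69.8
tool_pos: [0.4557, -0.2393, 0.2488]
eef_rot: [-180.0, -0.0, -175.1]
wrist_force: [0.8, 0.6, -0.2]
opening: -0.0001
```

```bash
python3 - <<'E'
from h import *
st(); c=robot.camera("wrist"); cl=cloud(c); P=topress(cl); a=cv2.imread("pics/w1.png"); b=c["img"][:,:,::-1]
m=(cl[...,2]>.107)&(cl[...,2]<.118)&(P[...,0]>-100)&(P[...,0]<-50)&(P[...,1]>-200)&(P[...,1]<-90); print("tab",m.sum(),P[m].mean(0))
print("stats w1 ref below")
m=(cl[...,2]>.083)&(cl[...,2]<.092)&(P[...,0]>-42)&(P[...,0]<-14)&(P[...,1]>-165)&(P[...,1]<-135); print("pivot",m.sum(),P[m].mean(0))
s=lambda i:cv2.resize(i[160:280,190:390],None,fx=2,fy=2,interpolation=cv2.INTER_CUBIC)
cv2.imwrite("pics/cmp3.png",np.hstack([s(a),s(b)]))
E
```

```text
t 69.8 press [ -71.8 -183.3] z 248.8 world [ 0.4557 -0.2393  0.2488] rpy [-1.800e+02 -1.000e-02 -1.751e+02] F [ 0.8  0.6 -0.2] open -0.1 q [ -39.    -4.1  112.6   -0.    71.5 -133.9]
tab 161 [ -75.69637468 -148.73715522]
stats w1 ref below
pivot 267 [ -25.66940143 -152.60037315]
```

```bash
python3 - <<'E'
from h import *
a=cv2.imread("pics/w1.png"); c=robot.camera("wrist"); b=c["img"][:,:,::-1].copy()
for n,(x0,y0,x1,y1) in {"tab":(302,186,326,216),"pivot":(300,234,326,256),"corner":(195,125,225,160),"gear":(330,225,400,250)}.items():
    r=cv2.matchTemplate(b[y0-20:y1+20,x0-20:x1+20],a[y0:y1,x0:x1],cv2.TM_CCOEFF_NORMED); _,v,_,p=cv2.minMaxLoc(r); print(n,round(v,3),p[0]-20,p[1]-20)
E
```

```text
tab 0.913 6 -3
pivot 0.95 2 -3
corner 0.988 1 -2
gear 0.988 1 -3
```

Emit:
apply_moves(
  motion=[
    [0,0.1,2.9,0,0],
    [0,0,2.9,0,0],
    [0,0,2.7,0,0],
    [0,0,0,0,0],
    [0,0,0,4,0],
    [0,0,0,4,0],
    [0,0,0,3.3,0],
    [0,0,0,1.3,0],
    [0,0,0,0.8,0],
    [0,0,-0.8,0,0],
    [0,0,-0.8,0,0],
    [0,0,-0.8,0,0],
    [0,0,0,0,0],
    [0,0,0,0,0],
  ],
)

```text
time_s: 71.3
tool_pos: [0.4501, -0.1782, 0.1156]
eef_rot: [-180.0, 0.1, -174.8]
wrist_force: [0.4, -0.9, -0.4]
opening: -0.0001
```

Emit:
apply_moves(
  motion=[
    [0,0,-0.2,0,0],
    [0,0,-0.2,0,0],
    [0,0,0,0,0],
  ],
)

```text
time_s: 71.6
tool_pos: [0.4501, -0.1816, 0.1149]
eef_rot: [-180.0, 0.0, -174.8]
wrist_force: [-0.3, 0.1, 0.6]
opening: 0.0
```

```bash
python3 - <<'E'
from h import *
st()
E
```

```text
t 71.6 press [ -72.1 -125.4] z 114.9 world [ 0.4501 -0.1816  0.1149] rpy [-179.99    0.   -174.79] F [-0.3  0.1  0.6] open 0.0 q [ -34.     1.4  122.5   -0.    56.1 -129.2]
```

Emit:
apply_moves(
  motion=[
    [0,0,-0.2,0,0],
    [0,0,0,0,0],
  ],
)

```text
time_s: 71.8
tool_pos: [0.4503, -0.1836, 0.1148]
eef_rot: [-180.0, 0.0, -174.8]
wrist_force: [1.1, 0.3, -0.7]
opening: -0.0001
```

Emit:
apply_moves(
  motion=[
    [0,0,-0.2,0,0],
    [0,0,0,0,0],
  ],
)

```text
time_s: 72.0
tool_pos: [0.4505, -0.1857, 0.1148]
eef_rot: [-180.0, 0.0, -174.8]
wrist_force: [0.9, -0.7, 0.6]
opening: 0.0001
```

Emit:
apply_moves(
  motion=[
    [0,0,-0.2,0,0],
    [0,0,0,0,0],
  ],
)

```text
time_s: 72.2
tool_pos: [0.4507, -0.1878, 0.1149]
eef_rot: [-180.0, 0.0, -174.8]
wrist_force: [0.3, 0.1, 0.6]
opening: 0.0
```

Emit:
apply_moves(
  motion=[
    [0,0,-0.1,0,0],
    [0,0,0,0,0],
  ],
)

```text
time_s: 72.4
tool_pos: [0.4507, -0.1886, 0.1148]
eef_rot: [-180.0, 0.0, -174.8]
wrist_force: [-0.2, 0.2, 0.3]
opening: -0.0002
```

Emit:
apply_moves(
  motion=[
    [0,0,-0.15,0,0],
    [0,0,0,0,0],
  ],
)

```text
time_s: 72.6
tool_pos: [0.4507, -0.1892, 0.1147]
eef_rot: [179.9, -0.0, -174.8]
wrist_force: [0.1, 3.7, 1.8]
opening: -0.0
```

Emit:
apply_moves(
  motion=[
    [0,0,-0.1,0,0],
    [0,0,0,0,0],
  ],
)

```text
time_s: 72.8
tool_pos: [0.4507, -0.1895, 0.1146]
eef_rot: [179.8, -0.0, -174.8]
wrist_force: [0.2, 7.3, 2.1]
opening: 0.0
```

Emit:
apply_moves(
  motion=[
    [0,0,-0.1,0,0],
    [0,0,0,0,0],
  ],
)

```text
time_s: 73.0
tool_pos: [0.4507, -0.1897, 0.1146]
eef_rot: [179.7, -0.1, -174.9]
wrist_force: [-0.1, 9.1, 4.1]
opening: -0.0003
```

Emit:
apply_moves(
  motion=[
    [0,0,-0.1,0,0],
    [0,0,0,0,0],
  ],
)

```text
time_s: 73.2
tool_pos: [0.4507, -0.1899, 0.1145]
eef_rot: [179.5, -0.1, -174.9]
wrist_force: [1.1, 10.9, 3.5]
opening: 0.0001
```

Emit:
apply_moves(
  motion=[
    [0,0,1,0,0],
    [0,0,1.5,0,0],
    [0,0,1,0,0],
    [0,0,0,-3,0],
    [0,0,0,-4,0],
    [0,0,0,-4,0],
    [0,0,0,-2.4,0],
    [0,0,-3,0,0],
    [0,0,-3,0,0],
    [0,0,-2.5,0,0],
    [0,0,0,0,0],
    [0,0,0,0,0],
  ],
)

```text
time_s: 74.4
tool_pos: [0.4554, -0.2425, 0.2485]
eef_rot: [180.0, -0.0, -174.8]
wrist_force: [-0.1, 0.3, 0.4]
opening: 0.0001
```

```bash
python3 - <<'E'
from h import *
st(); a=cv2.imread("pics/w1.png"); c=robot.camera("wrist"); b=c["img"][:,:,::-1].copy(); cl=cloud(c); P=topress(cl)
for n,(x0,y0,x1,y1) in {"tab":(302,186,326,216),"pivot":(300,234,326,256),"corner":(195,125,225,160),"gear":(330,225,400,250)}.items():
    r=cv2.matchTemplate(b[y0-20:y1+20,x0-20:x1+20],a[y0:y1,x0:x1],cv2.TM_CCOEFF_NORMED); _,v,_,p=cv2.minMaxLoc(r); print(n,round(v,3),p[0]-20,p[1]-20)
m=(cl[...,2]>.107)&(cl[...,2]<.118)&(P[...,0]>-100)&(P[...,0]<-50)&(P[...,1]>-200)&(P[...,1]<-90); print("tab",m.sum(),P[m].mean(0))
t=robot.camera("top"); cl=cloud(t); P=topress(cl)
m=(cl[...,2]>.125)&(cl[...,2]<.15)&(P[...,0]>-60)&(P[...,0]<60)&(P[...,1]>-290)&(P[...,1]<-200); print("knob",m.sum(),P[m].mean(0) if m.any() else "")
m=(cl[...,2]>.17)&(cl[...,2]<.195)&(abs(P[...,0])<40)&(abs(P[...,1]-95)<35); print("handle",m.sum(),P[m].mean(0) if m.any() else "")
E
```

```text
t 74.4 press [ -72.4 -186.4] z 248.5 world [ 0.4554 -0.2425  0.2485] rpy [ 1.7997e+02 -3.0000e-02 -1.7484e+02] F [-0.1  0.3  0.4] open 0.1 q [ -39.3   -3.9  112.4    0.    71.5 -134.5]
tab 0.985 5 -2
pivot 0.972 5 -2
corner 0.997 4 -2
gear 0.99 4 -2
tab 161 [ -75.83911314 -152.95832434]
knob 0 
handle 28 [-9.66662372 94.38183333]
```

Emit:
apply_moves(
  motion=[
    [0,0,0,-4,0],
    [0,0,3.5,0,0],
    [0,0,3.5,0,0],
    [0,0,3.5,0,0],
    [0,0,3.5,0,0],
    [0,0,3.5,0,0],
    [0,0,3.5,0,0],
    [0,0,3.5,0,0],
    [0,0,3.5,0,0],
    [0,0,3.5,0,0],
    [0,0,0,0,0],
    [0,0,0,0,0],
  ],
)

```text
time_s: 75.7
tool_pos: [0.4265, 0.072, 0.2888]
eef_rot: [-180.0, 0.0, -174.6]
wrist_force: [0.0, 0.6, -0.2]
opening: 0.0003
```

```bash
python3 - <<'E'
from h import *
st(); t=robot.camera("top"); cl=cloud(t); P=topress(cl)
m=(cl[...,2]>.125)&(cl[...,2]<.15)&(P[...,0]>-60)&(P[...,0]<60)&(P[...,1]>-290)&(P[...,1]<-200); print("knob",m.sum(),P[m].mean(0) if m.any() else "")
m=(cl[...,2]>.098)&(cl[...,2]<.12)&(P[...,0]>-100)&(P[...,0]<-45)&(P[...,1]>-190)&(P[...,1]<-90); print("tab",m.sum(),P[m].mean(0) if m.any() else "")
stems(t,(-140,140,320,500),.066,.012)
for n in("jar","bag_roll","dish"): print(n,[(np.round(d["extent"]).tolist(),round(d["score"],2)) for d in robot.look_for(t,n)][:2])
E
```

```text
t 75.7 press [-72.4 129.3] z 288.8 world [0.4265 0.072  0.2888] rpy [-1.7997e+02  1.0000e-02 -1.7461e+02] F [ 0.   0.6 -0.2] open 0.3 q [ -3.9 -17.7 119.9  -0.   77.8 -99.3]
knob 33 [  -2.40098545 -250.80668711]
tab 12 [ -77.04382971 -149.48142588]
blob 26 press [ 60.3 421.1] mid [ 61.  420.6] size [15.1 19. ] z 0.0657 world [0.5318 0.3746 0.0657] rgb [114.  94.  72.]
blob 31 press [ 35.6 352.8] mid [ 36.5 353.3] size [18.4 19.3] z 0.0654 world [0.5135 0.3044 0.0654] rgb [117.  97.  75.]
blob 37 press [-24.5 449. ] mid [-25.1 450.1] size [20.5 20.9] z 0.0656 world [0.4449 0.3947 0.0656] rgb [116.  96.  74.]
blob 36 press [-46.6 379.1] mid [-46.2 380. ] size [18.2 19.2] z 0.0665 world [0.4293 0.3231 0.0665] rgb [121. 101.  78.]
jar [([401.0, 246.0, 28.0, 25.0], 0.66)]
bag_roll [([392.0, 200.0, 35.0, 32.0], 0.93), ([328.0, 208.0, 35.0, 23.0], 0.69)]
dish [([226.0, 195.0, 138.0, 82.0], 0.71), ([177.0, 162.0, 24.0, 25.0], 0.62)]
```

Everything checks out: the knob is unchanged at (-2.4, -250.8), the tab is seated as it was at the start, and the four moulds stand upright in the tray. Handing in.

```bash
python3 -c "
from plant import robot
print(robot.hand_in())"
```

```text
the job is handed in; nothing more can be done
None
```

The job is done and was handed in just after 75.7 s. I flicked the pawl off and eased the crank back to its stop at about 0.8 rad/s. I then swung the arm to its far stop and stood all four moulds upright in the tray. After that I swung the arm back to its stop over the bed and flicked the pawl into the teeth.

**Last checks:**
- **Moulds:** all four stem tops were at the height expected for moulds standing on the tray floor (about 66 mm). They were in their slots inside the tray walls.
- **Crank:** the knob was at about -120 degrees, which is fully unwound, and it had not moved after the pawl went in.
- **Arm:** the handle was over the bed centre, within about 1 mm of where it was before I swung the arm out.
- **Pawl:** the tab matched its starting position to within about a pixel.
- **Jar, roll and dish:** the jar and dish showed where they were at the start. The roll's outline came out up to 5 px larger, with its left and top edges in place. I never went near any of them.

**What went wrong on the way:**
- The first try at re-engaging the pawl slid past the tab, with about 20 N on the fingers.
- The second try left the pawl about 0.07 rad short of fully in. A gentle push of about 11 N seated it.
- I saw no knocked mould and no slipping grip.

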